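# Centre-punch a pair of shelf brackets and sort them by hand

## Robot

A 6-joint arm with a two-finger parallel gripper is mounted at the origin on the work surface. World frame = base frame: x ahead of the robot, y to its left, z up, the work surface at z = 0. Lengths are in m, angles in rad, forces in N, time in s.
With the tool pointing down it reaches from about 0.4 to 0.825 m from the base axis. Payload 7 kg.
Tool frame: the origin (TCP) lies at the very end of the fingers, on their centre line; the grasp point (between the pads) lies 19 mm behind it (arm.pinch_z is the z of the grasp point in the tool frame, in m); z points along the fingers, y is the direction in which the jaws open and shut (so a half turn about z gives the same grasp; the last joint's range is limited). The gripper opens to 88 mm and grips with 3 to 60 N. Pads are 19 mm wide; open, the fingers measure 130 mm over their backs; the gripper's body (78 mm by 193 mm) begins 47 mm behind the grasp point.
Start: joints at [1.572, 0.359, 0.012, 0, -1.224, -0.288], TCP at [0.191, 0.647, 0.19] pointing down, gripper open.
Joint ranges: [-3.07, 3.07], [-1.43, 2.12], [-1.02, 1.25], [-3.03, 1.67], [-3.05, -0], [-3.03, 3.03]. Speed limits (rad/s): [2.39, 2.39, 3.01, 3.14, 3.14, 3.14].

## Interface

Orientations are given as [roll, pitch, yaw] about the fixed x, y, z axes, in that order (R = Rz(yaw) Ry(pitch) Rx(roll)).
In Python, from station import arm gives the robot as it stands.
- The arm moves only by the tool drive_tool, never from a script. Its argument "targets" is a list of rows, each a list of 6 numbers: the shift along the world's x, y, z in units of 0.04 m (1.0 is 0.04 m), then the turn, a rotation vector about the world's x, y, z in units of 6 degrees (1.0 is 6 degrees). In form: [[x, y, z, wx, wy, wz], ...]. A call has 1 to 5 rows; each row shifts and turns the commanded pose from where the row before left it; what a row does not reach is not made up. A row lasts 1/8 s, in which the tool goes at most 62.5 mm and 10.7 degrees, less where a joint would pass 70% of its speed; a pose out of reach is approached as far as the arm can. A call with a number of a shift or a turn outside -1 to 1 is refused whole. A call with a gripper value outside its range is refused whole. "claw" is the opening, from 0 (shut) to 1 (fully open), set as the call begins (left out, the last holds). The fingers move at their own pace and stop on an object; "newtons" is the grip in N (left out, the last holds). Time passes only in rows, so rows that do not move let the fingers close. It gives the time, the measured TCP pose, the force and the opening at its end, in the units of the state.
- arm.get_state(): the state, without advancing time (a new reading comes with each control period).
- arm.grab_frame(name): name is "scene" or "top" or "wrist"; returns (picture, depth): 480x640x3 uint8, red, green, blue; 480x640 float32, m along the optical axis (not along the pixel's ray), 0 where there is no reading.
- arm.get_calibration(name): a dict with "mtx" (3x3 intrinsics, pixels), "origin" and "rotation" of the camera in the world. Camera axes: x right, y up, looking along -z (the intrinsics and any distortion apply to the point x, -y, -z); pixel columns grow to the right and rows downward; lengths in m; the calibration is good to about 2 mm. A picture is of the moment at which its call begins: read the wrist's pose just before it. get_calibration takes no time and is no camera call; for the wrist camera it gives the pose at the moment of the call.
- arm.job_done(): hands the job in, once; it reports no verdict.
Trained networks look in the newest picture that a camera, given by its name, has taken for a name from the list of things; names that differ only in an ending like _2 or _b are one class to them, and where a whole thing is asked for, a point or a joint stands for the part that bears it (a point fixed in the world has none). Each returns a list of dicts, best first, with "score" (0 to 1); they miss things now and then, are a little off and sometimes report something else, mostly with a low value. They report only what shows in the picture. A call takes as long as a camera call. They do not tell look-alikes from the thing itself.
- arm.search_frame(target, camera): "point" ([x, y, z] in m, in the coordinates of the camera as it stood for that picture, good to about 4 mm: the middle of the surface that is visible of it).
- arm.cut_out(target, camera): "pixels" (480x640 bool, what is visible of it).
- arm.landmark_of(target, camera): "point" ([x, y, z] in m, in the coordinates of the camera as it stood for that picture, good to about 4 mm: a listed point, or the origin of a listed thing).
The state is a dict: "t": time; "q": joint angles; "qd": joint speeds; "joint_efforts": joint torques, N m; "eef_pos": TCP position; "ee_rot": TCP orientation; "force": force on the tool from outside, world axes, zero at the start; "moment": the same for the moment, N m; "width": finger opening in m.
Only numpy, scipy, OpenCV 4.12 (cv2) and the standard library are available. Lean on these libraries where they do the work, as an engineer would, in place of code of your own. Each camera call takes 0.05 s, during which the arm holds its last target. There are 200 camera calls.

## Task

Take the automatic punch from its leaning stand and press it upright, straight down on the middle of the small round boss of the loose left-hand shelf bracket until its spring snaps, then do the same on the loose right-hand bracket. Put the punch back in its stand as it was, and lay each bracket flat in the tray whose riveted pattern bracket is of the same hand. Leave the pottery, the jar and the bucket where they stand.

Things in the scene. Friction and masses are not known exactly. Their poses are not given: they have to be found in the camera images.
- punch: Automatic punch, 160 mm long, 0.32 kg, leaning in the stand. Origin at the point, z along the axis to the cap. From the point: plunger 12 mm diameter (6 at the end) to 25 mm, steel barrel 24 mm to 95, collar 48 mm to 101, aluminium grip 22 mm to 156, small cap to 160. Hold the grip in line with its axis, fingertips just above the collar, which takes the push.
- punch_tip (a point): The point at the lower end of the plunger; it moves with the plunger.
- punch_collar (a point): Point on the punch's axis at the underside of the collar, 95 mm from the (extended) point.
- striker (a joint): The hammer inside the punch, m: 0 cocked, about 0.0105 once it has snapped. It creeps to about 0.004 as the point is pushed into the barrel, the push rising from a few N to about 17 N at some 14 mm of the point's travel; then it jumps over with a snap and the push drops. The point's full travel is 22 mm: press on to about 19 mm. Lifting the punch lets all spring back.
- stand: Fixed steel stand. Origin: centre of the underside of its base plate, 130 (x) by 90 by 8 mm, z up. Its channel leans 35 degrees from vertical, upper end to -x, open on its upper (+x) side, 36 mm wide, side walls 4 mm, from 30 to 95 mm along the axis from stand_foot to stand_seat. The parked punch lies on the channel's floor along this axis, its collar hanging on the channel's upper end.
- stand_seat (a point): Fixed on the stand: where the centre of the collar's underside (punch_collar) lies when parked; at x -24, y 0, z 106 mm in the stand's frame.
- stand_foot (a point): Fixed on the stand: where the punch's point lies when parked; at x 30, y 0, z 28 mm in the stand's frame.
- bracket_left: Loose left-hand shelf bracket, dark steel, 0.26 to 0.46 kg, resting on its seat. Origin: centre of the underside, z up. Seat 110 (x) by 60 by 8 mm; wall plate 8 mm thick across the +x end, 60 mm high; gusset cheek 10 mm thick from x = -45 to 47 at y = +22 mm, top at 50 mm (lift it by this). Seen with the wall plate away from you, the cheek is on the left. Centre of mass x 11, y +7 mm.
- boss_left (a point): Centre of the top of the left-hand bracket's round steel boss, 22 mm across and 3 mm high on the seat plate: at x -10, y -12, z 11 mm in the bracket's frame.
- bracket_right: Loose right-hand shelf bracket, dark steel, 0.26 to 0.46 kg, resting on its seat. Origin: centre of the underside, z up. Seat 110 (x) by 60 by 8 mm; wall plate 8 mm thick across the +x end, 60 mm high; gusset cheek 10 mm thick from x = -45 to 47 at y = -22 mm, top at 50 mm (lift it by this). Seen with the wall plate away from you, the cheek is on the right. Centre of mass x 11, y -7 mm.
- boss_right (a point): Centre of the top of the right-hand bracket's round steel boss, 22 mm across and 3 mm high on the seat plate: at x -10, y +12, z 11 mm in the bracket's frame.
- tray_left: Fixed grey tray for left-hand brackets. Origin: centre of the underside, z up. Outside 125 (x) by 175 (y) mm, walls 5 mm thick, 18 mm high, floor 5 mm thick. On a ledge beyond its +x wall is riveted a pattern left-hand bracket (like the loose one, lying along y, wall plate to +y), 66 mm high, x = 69 to 129 mm. A loose bracket fits with its length along the tray's y.
- tray_right: Fixed grey tray for right-hand brackets. Origin: centre of the underside, z up. Outside 125 (x) by 175 (y) mm, walls 5 mm thick, 18 mm high, floor 5 mm thick. On a ledge beyond its +x wall is riveted a pattern right-hand bracket (like the loose one, lying along y, wall plate to +y), 66 mm high, x = 69 to 129 mm. A loose bracket fits with its length along the tray's y.
- bell: Bystander: loose unglazed clay bell, 62 mm diameter, 70 mm high, between the trays. Origin: centre of the underside.
- glaze_jar: Bystander: loose jar with a lid, 56 mm diameter, 75 mm high. Origin: centre of the underside.
- pebble: Bystander: loose white ceramic pebble, 62 mm diameter, 48 mm high. Origin: centre of the underside.
- bucket: Bystander: small loose bucket, 90 mm diameter, 90 mm high. Origin: centre of the underside.
- vase: Bystander: loose unglazed vase, 72 mm diameter, 100 mm high. Origin: centre of the underside.
- test_bowl: Bystander: loose white bowl, 90 mm diameter, 45 mm high. Origin: centre of the underside.
There are look-alikes about, which are no part of the job. Leave any blue, green or pink look-alike of the bracket_left alone.

How it is judged:
On the way, in this order (a step that is already met when the one before it is completed fails the run):
1. held upright (10 degrees) in the gripper, the punch is pressed on the left-hand boss until it snaps (striker over 8 mm, point within 7 mm of the boss's centre) (value of joint striker above 0.008 m and horizontal distance between punch_tip and boss_left below 0.007 m and distance between punch_tip and boss_left below 0.012 m and angle between punch's own z axis and vertical below 0.175 rad and contact force between the fingers and punch above 1 N), for 0.05 s.
2. held upright (10 degrees) in the gripper, the punch is pressed on the right-hand boss until it snaps (striker over 8 mm, point within 7 mm of the boss's centre) (value of joint striker above 0.008 m and horizontal distance between punch_tip and boss_right below 0.007 m and distance between punch_tip and boss_right below 0.012 m and angle between punch's own z axis and vertical below 0.175 rad and contact force between the fingers and punch above 1 N), for 0.05 s.
At the end, for the whole second after the job is handed in: Punch parked (collar and point within 20 mm of stand_seat and stand_foot), striker cocked; each loose bracket flat (6 degrees) on the floor of its own hand's tray, origin within 45 mm (x) and 65 mm (y) of the tray's centre and under 10 mm above its underside; all released and at rest (distance between punch_collar and stand_seat below 0.02 m and distance between punch_tip and stand_foot below 0.02 m and linear speed of each of punch, bracket_left, bracket_right below 0.02 m/s and value of joint striker below 0.003 m and x of bracket_left in the frame of tray_left between -0.045 and 0.045 m and y of bracket_left in the frame of tray_left between -0.065 and 0.065 m and z of bracket_left in the frame of tray_left below 0.01 m and angle between each of bracket_left, bracket_right's own z axis and vertical below 0.1 rad and x of bracket_right in the frame of tray_right between -0.045 and 0.045 m and y of bracket_right in the frame of tray_right between -0.065 and 0.065 m and z of bracket_right in the frame of tray_right below 0.01 m); the robot touches nothing.
It fails at once if the bell or the vase is shifted by more than 25 mm or tipped over (distance of any of bell, vase from where it was at the start of the episode above 0.025 m or angle between any of bell, vase's own z axis and vertical above 0.5 rad).
It fails at once if the jar or the bucket is shifted by more than 25 mm or tipped over (distance of any of glaze_jar, bucket from where it was at the start of the episode above 0.025 m or angle between any of glaze_jar, bucket's own z axis and vertical above 0.5 rad).
It fails at once if the pebble or the bowl is shifted by more than 25 mm or tipped over (distance of any of pebble, test_bowl from where it was at the start of the episode above 0.025 m or angle between any of pebble, test_bowl's own z axis and vertical above 0.5 rad).
It also fails if it takes over 72 s, if anything falls off the work surface, if the arm or the gripper's body presses on something with over 40 N, if the wrist force passes 120 N, or if a joint passes its speed limit or range.

## Working session

There is one attempt and no reset: what is moved stays moved. The work goes in short steps, Python scripts to look and compute and a tool call to move; the robot and the scene stay as the last step left them, time stands still between calls to the robot, and variables do not carry over. Pictures are saved under pics/ and viewed, about 8 in all and at most 12, crops included, and the job is handed in when it is done.

Besides the shell and the picture viewer there is one more tool, called in YAML: its name, and indented under it one key for each argument. drive_tool: Moves the arm, as the interface text tells. Shifts and turns lie within -1 to 1; 1 stands for 0.04 m of shift or 6 degrees of turn. Its arguments: {"type":"object","properties":{"targets":{"type":"array"},"claw":{"type":"number"},"newtons":{"type":"number"}},"required":["targets"]}

```bash
mkdir -p pics; ls; cat > h.py <<'E'
from station import arm
import numpy as np, cv2
from scipy.spatial.transform import Rotation as R
def snap(cam,name=None):
    c=arm.get_calibration(cam); p,d=arm.grab_frame(cam)
    if name: cv2.imwrite(f'pics/{name}.png',p[:,:,::-1])
    return c,p,d
def w(c,pt): return np.array(c['rotation'])@np.array(pt)+np.array(c['origin'])
def px(c,P):
    q=np.array(c['rotation']).T@(np.array(P)-np.array(c['origin'])); q=np.array([q[0],-q[1],-q[2]]); u=np.array(c['mtx'])@q; return (u[:2]/u[2]).round(0)
def cloud(c,d):
    v,u=np.mgrid[0:480,0:640]; K=np.array(c['mtx'])
    x=(u-K[0,2])/K[0,0]*d; y=(v-K[1,2])/K[1,1]*d
    return np.stack([x,-y,-d],-1)@np.array(c['rotation']).T+np.array(c['origin'])
E
python3 - <<'E'
from h import *
s=arm.get_state(); print(s)
for cam in ['top','scene']:
    c,p,d=snap(cam,cam+'0'); print(cam,c)
    for n in ['punch_tip','punch_collar','stand','stand_seat','stand_foot','bracket_left','bracket_right','boss_left','boss_right','tray_left','tray_right','bell','glaze_jar','pebble','bucket','vase','test_bowl']:
        for r in arm.landmark_of(n,cam)[:4]:
            P=w(c,r['point']); print(n,round(r['score'],2),P.round(3),px(c,P))
E
```

```text
pics
{'t': 0.0, 'q': array([ 1.57211362e+00,  3.59385289e-01,  1.10291032e-02, -3.55185733e-04,
       -1.22409846e+00, -2.88069991e-01]), 'qd': array([-0.00101378,  0.00031012, -0.00112336,  0.00054082,  0.0003366 ,
       -0.001644  ]), 'joint_efforts': array([ 9.52390910e-04, -5.82702184e+01,  2.93053508e+01,  6.99750692e+00,
        6.82327125e-03, -1.58855987e-04]), 'eef_pos': array([0.19080945, 0.64687668, 0.18880992]), 'ee_rot': array([ 3.13990780e+00, -1.51044196e-04, -2.86873538e-01]), 'force': array([ 0.53481183, -1.34965742,  0.4918299 ]), 'moment': array([-0.01571273, -0.00244112, -0.00358053]), 'width': 0.08791984111562566}
top {'mtx': array([[574.36545517,   0.        , 326.66538763],
       [  0.        , 574.36545517, 229.42309777],
       [  0.        ,   0.        ,   1.        ]]), 'origin': array([ 0.33760976, -0.06219461,  1.65707629]), 'rotation': array([ 0.09066302,  0.01906625, -1.5929619 ])}Traceback (most recent call last):
  File "<stdin>", line 7, in <module>
  File "h.py", line 10, in px
    q=np.array(c['rotation']).T@(np.array(P)-np.array(c['origin'])); q=np.array([q[0],-q[1],-q[2]]); u=np.array(c['mtx'])@q; return (u[:2]/u[2]).round(0)
                                                                                 ~^^^
IndexError: invalid index to scalar variable.
```

```bash
sed -i "s/    c=arm.get_calibration(cam); p/    c=cal(cam); p/; s/^def snap/def cal(cam):\n    c=arm.get_calibration(cam); r=np.array(c['rotation']); c['rotation']=R.from_euler('xyz',r).as_matrix() if r.shape==(3,) else r; return c\ndef snap/" h.py
python3 - <<'E'
from h import *
for cam in ['top','scene']:
    c,p,d=snap(cam,cam+'0'); print(cam)
    for n in ['punch_tip','punch_collar','stand','stand_seat','stand_foot','bracket_left','bracket_right','boss_left','boss_right','tray_left','tray_right','bell','glaze_jar','pebble','bucket','vase','test_bowl']:
        for r in arm.landmark_of(n,cam)[:4]:
            P=w(c,r['point']); print(n,round(r['score'],2),P.round(3),px(c,P))
E
```

```text
top
punch_tip 0.61 [ 0.461 -0.144  0.01 ] [365. 238.]
punch_tip 0.61 [ 0.656 -0.183 -0.001] [376. 171.]
punch_collar 0.6 [0.476 0.343 0.105] [188. 234.]
stand 0.88 [0.503 0.353 0.001] [194. 228.]
stand 0.72 [0.433 0.137 0.002] [268. 250.]
stand_seat 0.65 [0.48  0.342 0.104] [188. 233.]
stand_foot 0.9 [0.53  0.36  0.029] [189. 217.]
bracket_left 0.96 [ 0.319 -0.177 -0.001] [378. 287.]
bracket_left 0.9 [ 0.397 -0.481 -0.004] [483. 258.]
bracket_left 0.81 [ 0.47  -0.128 -0.005] [359. 235.]
bracket_left 0.7 [ 0.302 -0.349 -0.005] [438. 292.]
bracket_right 0.68 [0.432 0.138 0.002] [268. 250.]
bracket_right 0.6 [0.653 0.17  0.003] [256. 175.]
boss_left 0.86 [0.349 0.005 0.01 ] [314. 278.]
boss_left 0.86 [ 0.411 -0.472  0.007] [480. 253.]
boss_left 0.77 [ 0.461 -0.141  0.01 ] [364. 238.]
boss_left 0.73 [ 0.318 -0.351  0.01 ] [439. 286.]
boss_right 0.8 [0.42  0.151 0.015] [263. 254.]
tray_left 0.76 [0.653 0.169 0.   ] [256. 175.]
tray_left 0.39 [0.421 0.148 0.011] [264. 254.]
tray_right 0.74 [ 0.655 -0.185  0.002] [377. 171.]
bell 0.77 [ 0.642 -0.003 -0.001] [315. 178.]
bell 0.6 [0.478 0.344
[... 1245 characters left out ...]
oss_right 0.74 [0.419 0.151 0.01 ] [344. 205.]
boss_right 0.29 [0.427 0.147 0.002] [345. 209.]
tray_left 0.74 [0.654 0.173 0.005] [418. 248.]
tray_left 0.72 [0.525 0.358 0.032] [422. 180.]
tray_right 0.84 [ 0.654 -0.181 -0.002] [325. 338.]
bell 0.56 [0.524 0.361 0.033] [422. 179.]
glaze_jar 0.77 [ 0.489  0.262 -0.002] [389. 200.]
pebble 0.62 [ 0.503 -0.249  0.   ] [257. 316.]
bucket 0.83 [ 0.493 -0.35  -0.001] [221. 342.]
bucket 0.66 [0.527 0.359 0.031] [422. 180.]
bucket 0.56 [ 0.653 -0.356  0.002] [268. 390.]
vase 0.66 [0.634 0.387 0.006] [458. 200.]
vase 0.17 [ 0.461 -0.124  0.003] [283. 274.]
test_bowl 0.63 [ 0.654 -0.354  0.002] [268. 390.]
test_bowl 0.27 [0.652 0.172 0.002] [417. 248.]
```

View pics/top0.png

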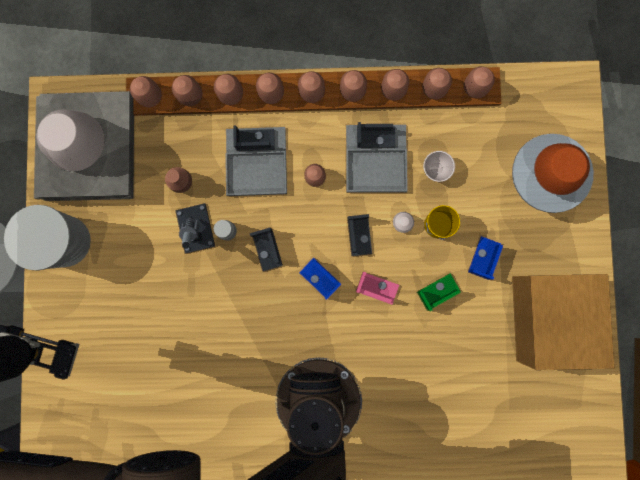

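View pics/scene0.png

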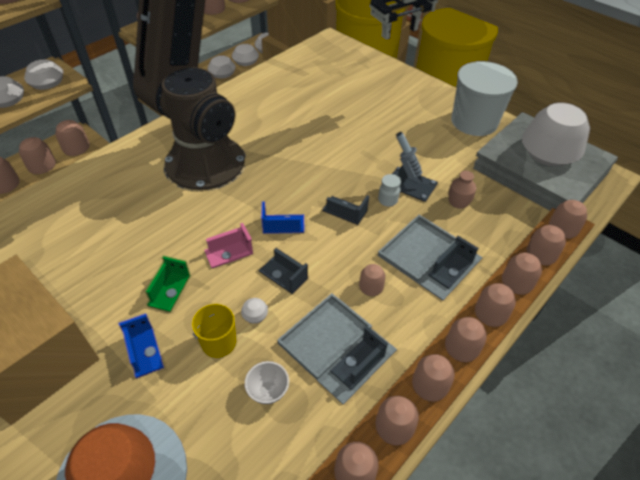

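```bash
python3 - <<'E'
from h import *
ct,p,d=snap('top'); C=cloud(ct,d)
cs,ps,ds=snap('scene'); S=cloud(cs,ds)
for nm,(x,y) in dict(brA=(.432,.137),brB=(.468,-.125),patA=(.75,.17),patB=(.75,-.18)).items():
  for cam,Q in (('top',C),('scene',S)):
    m=(abs(Q[...,0]-x)<.075)&(abs(Q[...,1]-y)<.08)
    for lo,hi in((.006,.014),(.038,.054),(.055,.07)):
        q=Q[m&(Q[...,2]>lo)&(Q[...,2]<hi)]
        if len(q)<6: print(nm,cam,lo,len(q)); continue
        r=cv2.minAreaRect((q[:,:2]*1000).astype(np.float32)); print(nm,cam,lo,len(q),np.round(r[0]),np.round(r[1]),round(r[2]),np.round(np.median(q[:,:2],0)*1000))
def crop(im,u,v,h=40): return cv2.resize(im[v-h*3//4:v+h*3//4,u-h:u+h],(400,300),interpolation=cv2.INTER_CUBIC)
a=np.hstack([crop(ps,345,208),crop(ps,284,270)]); b=np.hstack([crop(ps,432,255,60),crop(ps,340,345,60)])
cv2.imwrite('pics/crop1.png',np.vstack([a,b])[:,:,::-1])
E
```

```text
brA top 0.006 486 [430. 137.] [146. 159.] 1 [427. 144.]
brA top 0.038 130 [437. 135.] [97. 59.] 21 [446. 120.]
brA top 0.055 67 [462. 132.] [97. 50.] 46 [481. 151.]
brA scene 0.006 228 [434. 141.] [138. 151.] 1 [426. 125.]
brA scene 0.038 235 [435. 141.] [100.  62.] 13 [445. 119.]
brA scene 0.055 70 [472. 141.] [70. 47.] 63 [479. 149.]
brB top 0.006 498 [ 468. -124.] [156. 150.] 89 [ 464. -132.]
brB top 0.038 134 [ 474. -128.] [99. 59.] 7 [ 476. -106.]
brB top 0.055 63 [ 492. -109.] [49. 95.] 64 [ 518. -120.]
brB scene 0.006 599 [ 462. -128.] [154. 137.] 90 [ 454. -136.]
brB scene 0.038 274 [ 468. -128.] [104.  60.] 5 [ 478. -109.]
brB scene 0.055 110 [ 477. -127.] [86. 60.] 5 [ 515. -125.]
patA top 0.006 869 [750. 170.] [160. 150.] 90 [729. 165.]
patA top 0.038 97 [749. 172.] [99. 58.] 83 [731. 182.]
patA top 0.055 146 [738. 186.] [111.  56.] 61 [736. 210.]
patA scene 0.006 921 [749. 170.] [148. 160.] 0 [737. 144.]
patA scene 0.038 157 [753. 174.] [ 60. 100.] 2 [737. 215.]
patA scene 0.055 262 [754. 177.] [ 61. 103.] 3 [734. 216.]
patB top 0.006 834 [ 750. -180.] [149. 160.] 0 [ 737. -180.]
patB top 0.038 83 [ 756. -179.] [59. 99.] 1 [ 774. -182.]
patB top 0.055 118 [ 773. -167.] [ 53. 108.] 28 [ 775. -145.]
patB scene 0.006 1321 [ 750. -180.] [160. 149.] 90 [ 726. -203.]
patB scene 0.038 178 [ 756. -181.] [61. 99.] 4 [ 776. -150.]
patB scene 0.055 349 [ 752. -177.] [101.  59.] 88 [ 771. -143.]
```

View pics/crop1.png

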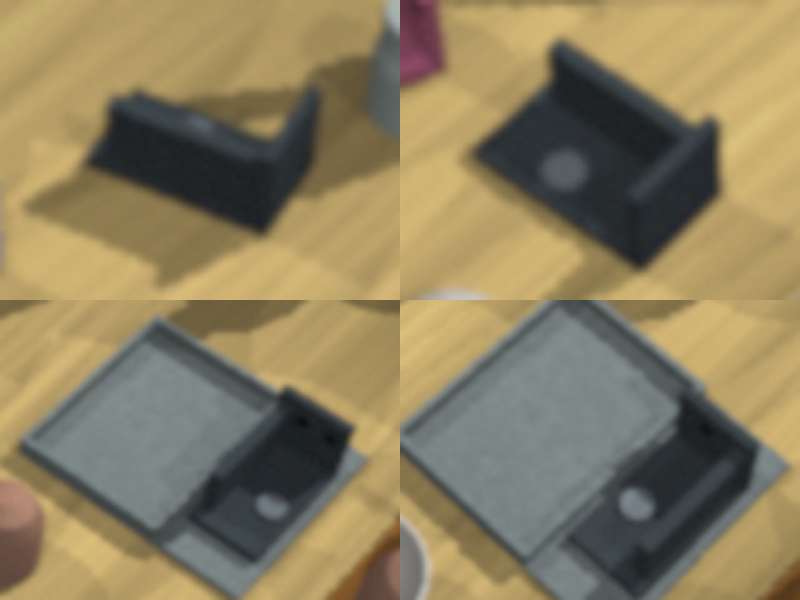

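```bash
cat >> h.py <<'E'
def T(tilt,heading,yaw=None):
    """tool rotation: pointing down with tool x along heading (deg), then tilted so that fingers point toward +heading by tilt deg"""
    h=np.radians(heading); j=np.array([-np.sin(h),np.cos(h),0])
    y=h if yaw is None else np.radians(yaw)
    return R.from_rotvec(-np.radians(tilt)*j)*R.from_euler('xyz',[np.pi,0,y])
def plan(P,Rt,s=None):
    s=s or arm.get_state(); Rc=R.from_euler('xyz',s['ee_rot'])
    dp=(np.array(P)-s['eef_pos'])/.04; dr=np.degrees((Rt*Rc.inv()).as_rotvec())/6
    n=int(np.ceil(max(np.abs(np.r_[dp,dr])))); print('TCP',s['eef_pos'].round(4),'total',np.r_[dp,dr].round(2),'n',n,'per row',(np.r_[dp,dr]/max(n,1)).round(3))
E
python3 - <<'E'
from h import *
plan([.418,.326,.192],T(35,16))
c=cal('wrist'); s=arm.get_state(); Rc=R.from_euler('xyz',s['ee_rot']).as_matrix()
print('cam in tool',Rc.T@(c['origin']-s['eef_pos']),(Rc.T@c['rotation']).round(2))
E
```

```text
TCP [0.191  0.6474 0.1898] total [ 5.68 -8.04  0.06 -0.02 -5.91  5.23] n 9 per row [ 0.631 -0.893  0.006 -0.003 -0.657  0.582]
cam in tool [ 0.06517186  0.00043146 -0.19424824] [[ 0.    0.97  0.24]
 [ 1.   -0.   -0.  ]
 [-0.    0.24 -0.97]]
```

drive_tool:
  targets:
    - [0.6, -0.8, 0.3, 0, -0.6, 0.5]
    - [0.6, -0.8, 0.3, 0, -0.6, 0.5]
    - [0.6, -0.8, 0.2, 0, -0.6, 0.5]
    - [0.6, -0.8, 0, 0, -0.6, 0.5]
    - [0.6, -0.8, 0, 0, -0.6, 0.5]
  claw: 0.7

```text
t: 2.68
eef_pos: [0.3115, 0.4866, 0.2221]
ee_rot: [-3.091, -0.311, -0.029]
force: [0.3, -0.0, 0.4]
width: 0.0615
```

drive_tool:
  targets:
    - [0.6, -0.8, 0, 0, -0.6, 0.5]
    - [0.6, -0.8, -0.2, 0, -0.6, 0.5]
    - [0.6, -0.8, -0.2, 0, -0.6, 0.5]
    - [0.6, -0.8, 0, 0, -0.6, 0.6]
    - [0.3, -0.8, 0, 0, -0.5, 0.6]

```text
t: 3.3
eef_pos: [0.4216, 0.3306, 0.2148]
ee_rot: [-3.132, -0.599, 0.271]
force: [-16.5, -50.2, -68.4]
width: 0.0611
```

```bash
python3 - <<'E'
from h import *
plan([.418,.326,.192],T(35,16)); print(arm.get_state()['q'].round(2),arm.get_state()['t'])
c,p,d=snap('wrist','w1')
for n in ['punch_tip','punch_collar','stand','stand_seat','stand_foot']:
    for r in arm.landmark_of(n,'wrist')[:2]:
        P=w(c,r['point']); print(n,round(r['score'],2),P.round(4),px(c,P))
Q=cloud(c,d)
m=(np.linalg.norm(Q-[.455,.337,.14],axis=-1)<.09)&(Q[...,2]>.05); print(m.sum())
np.save('q1.npy',Q)
E
```

```text
TCP [0.4216 0.3306 0.2148] total [-0.09 -0.11 -0.57 -0.04 -0.13  0.02] n 1 per row [-0.091 -0.114 -0.571 -0.04  -0.126  0.025]
[ 1.28 -0.2  -1.02  0.94 -0.62 -0.19] 3.3
punch_collar 0.9 [0.4707 0.3434 0.109 ] [328. 243.]
stand_seat 0.34 [ 6.393e-01 -7.100e-03  4.000e-04] [616. 223.]
stand_foot 0.76 [0.5292 0.3551 0.0287] [332. 220.]
2069
```

View pics/w1.png

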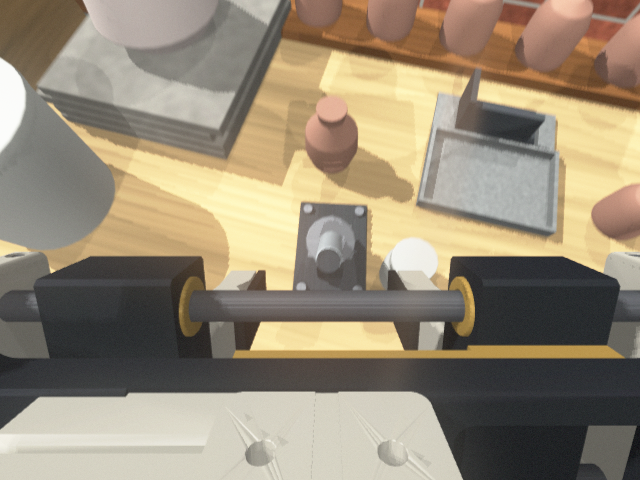

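```bash
python3 - <<'E'
from h import *
print(arm.get_state()['q'].round(3),arm.get_state()['force'].round(1),arm.get_state()['t'])
Q=np.load('q1.npy')
for cam in ['wrist','top','scene']:
    c,p,d=snap(cam); Q=cloud(c,d)
    for n in ['stand','punch']:
        r=arm.cut_out(n,cam)
        if not r: print(cam,n,'none'); continue
        m=r[0]['pixels']&(d>0); q=Q[m]; q=q[np.linalg.norm(q-[.5,.35,.07],axis=1)<.15]
        if n=='stand':
            b=q[(q[:,2]<.016)&(q[:,2]>.003)]
            a=cv2.minAreaRect((b[:,:2]*1000).astype(np.float32)); print(cam,'base',len(b),a)
        else:
            b=q[(q[:,2]>.112)]; cc=b.mean(0); e=np.linalg.svd(b-cc)[2][0]; e*=np.sign(e[2])
            t=(b-cc)@e
            print(cam,'grip',len(b),cc.round(4),e.round(3),'tilt',np.degrees(np.arccos(e[2])),'head',np.degrees(np.arctan2(-e[1],-e[0])),t.min(),t.max())
E
```

```text
[ 1.281 -0.2   -1.016  0.941 -0.623 -0.187] [0.7 0.3 0.1] 3.6
wrist stand none
wrist grip 1599 [0.4632 0.3399 0.1363] [-0.702 -0.158  0.694] tilt 46.04622717951846 head 12.701647607522684 -0.03427169656174001 0.03594829728622741
top base 817 ((502.8579406738281, 349.08184814453125), (132.77406311035156, 91.42269134521484), 13.311065673828125)
top grip 206 [0.4695 0.3395 0.1347] [-0.686 -0.151  0.712] tilt 44.62338514549158 head 12.432288151902863 -0.02923331108655616 0.04367703080113387
scene base 672 ((497.24188232421875, 349.7288818359375), (130.71282958984375, 98.70531463623047), 12.737808227539062)
scene grip 236 [0.4627 0.3354 0.137 ] [-0.688 -0.095  0.719] tilt 43.99896882812979 head 7.879867145959377 -0.036213164779167334 0.036615047265312124
```

```bash
python3 - <<'E'
from h import *
plan([.471,.343,.175],T(35,13))
E
```

```text
TCP [0.421  0.3316 0.2141] total [ 1.25  0.29 -0.98 -0.03 -0.14 -0.47] n 2 per row [ 0.625  0.143 -0.488 -0.015 -0.069 -0.235]
```

drive_tool:
  targets:
    - [0.4, 0.1, -0.3, 0, 0, -0.2]
    - [0.4, 0.1, -0.3, 0, -0.1, -0.2]
    - [0.4, 0.1, -0.3, 0, 0, -0.1]
    - [0, 0, 0, 0, 0, 0]

```text
t: 4.55
eef_pos: [0.4714, 0.3452, 0.182]
ee_rot: [-3.142, -0.599, 0.22]
force: [0.1, -1.5, -0.6]
width: 0.0615
```

```bash
python3 - <<'E'
from h import *
print(arm.get_state()['q'].round(3),arm.get_state()['force'].round(1),arm.get_state()['t'])
plan([.471,.3428,.1142],T(35,13))
E
```

```text
[ 1.076 -0.065 -1.016  1.174 -0.48  -0.319] [ 0.1 -1.5 -0.6] 4.55
TCP [0.4714 0.3452 0.182 ] total [-0.01 -0.06 -1.69  0.02 -0.11  0.06] n 2 per row [-0.005 -0.03  -0.847  0.012 -0.053  0.032]
```

drive_tool:
  targets:
    - [0, 0, -0.6, 0, 0, 0]
    - [0, -0.05, -0.6, 0, -0.1, 0.05]
    - [0, 0, 0, 0, 0, 0]

```text
t: 4.92
eef_pos: [0.4794, 0.3574, 0.155]
ee_rot: [3.125, -0.58, 0.227]
force: [0.8, -0.5, 0.2]
width: 0.0617
```

```bash
python3 - <<'E'
from h import *
print(arm.get_state()['q'].round(3),arm.get_state()['force'].round(1),arm.get_state()['t'])
plan([.471,.3428,.1142],T(35,13))
c,p,d=snap('wrist','w2')
for n in ['punch_collar','stand_foot','punch']:
    for r in arm.landmark_of(n,'wrist')[:2]:
        P=w(c,r['point']); print(n,round(r['score'],2),P.round(4),px(c,P))
print('TCP px',px(c,arm.get_state()['eef_pos']))
E
```

```text
[ 1.023  0.002 -1.016  1.275 -0.435 -0.387] [ 0.8 -0.5  0.2] 4.925
TCP [0.4794 0.3574 0.155 ] total [-0.21 -0.36 -1.02  0.2  -0.26  0.08] n 2 per row [-0.106 -0.182 -0.51   0.098 -0.13   0.042]
punch_collar 0.68 [0.4725 0.341  0.1084] [345. 294.]
stand_foot 0.97 [0.5261 0.3548 0.0335] [337. 252.]
punch 0.81 [0.5257 0.3512 0.0297] [340. 254.]
TCP px [325. 263.]
```

View pics/w2.png

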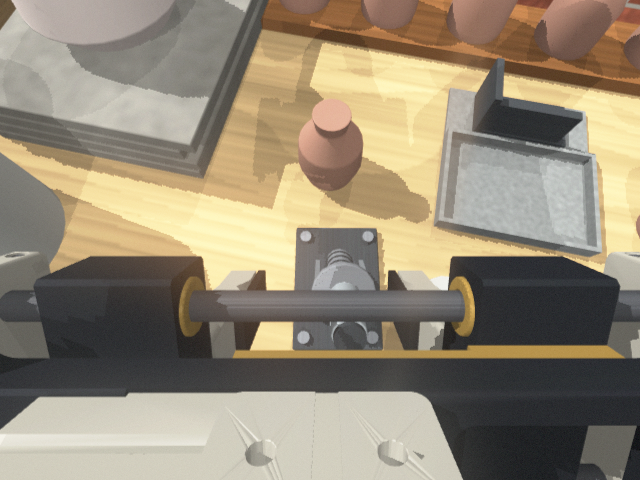

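```bash
cat > fk.py <<'E'
from h import *
from scipy.optimize import least_squares
Z=lambda a:R.from_euler('z',a); Y=lambda a:R.from_euler('y',a); X=lambda a:R.from_euler('x',a)
def fk(q,k):
    o,h,a1,L2,a3,d4,d6,y0,o6=k
    R1=Z(q[0]+o); R2=R1*Y(q[1]); R3=R1*Y(q[1]-q[2]); R5=R3*X(q[3])*Y(-q[4]); R6=R5*X(q[5]+o6)
    p=np.array([0,0,h])+R1.apply([a1,y0,0])+R2.apply([0,0,L2])+R3.apply([d4,0,a3])+R6.apply([d6,0,0])
    return p,R6*Y(np.pi/2)
if __name__=='__main__':
    s=arm.get_state()
    D=[([1.57211,.359385,.011029,-.000355,-1.224098,-.28807],[.19081,.64688,.18881],[3.1399,-.00015,-.28687]),
    ([1.281,-.2,-1.016,.941,-.623,-.187],[.421,.3316,.2141],None),
    ([1.076,-.065,-1.016,1.174,-.48,-.319],[.4714,.3452,.182],[-3.142,-.599,.22]),
    (s['q'],s['eef_pos'],s['ee_rot'])]
    for sg in (1,):
        best=None
        for o in (-.288,0,-1.57):
            f=lambda k:np.concatenate([fk(q,k)[0]-p for q,p,r in D]+[(fk(q,k)[1].apply([0,0,1])-R.from_euler('xyz',r).apply([0,0,1]))*.3 for q,p,r in D if r is not None]+[(np.array(k)-[o,.4,.1,.4,.05,.4,.25,0,0])*1e-4])
            for L in(.3,.45):
                r=least_squares(f,[o,.4,.1,L,.05,.4,.25,0,0])
                print(o,r.cost,r.x.round(3),abs(r.fun[:12]).max())
E
python3 fk.py
```

```text
-0.288 0.0032599122151020046 [-1.753  0.314  0.318 -0.431 -0.041 -0.088 -0.298  0.674 -0.035] 0.04281465470356438
-0.288 0.003259912209207423 [-1.753  0.314  0.318 -0.431 -0.041 -0.088 -0.298  0.674 -0.007] 0.042814638979489006
0 0.0032599168422947455 [-1.753  0.314  0.318 -0.431 -0.041 -0.088 -0.298  0.674 -0.012] 0.042814558952572246
0 0.003259916844202616 [-1.753  0.314  0.318 -0.431 -0.041 -0.088 -0.298  0.674  0.025] 0.042814400016041865
-1.57 0.0032599016494676714 [-1.753  0.314  0.318 -0.431 -0.041 -0.088 -0.298  0.674  0.015] 0.042814519646135085
-1.57 0.0032599016487480903 [-1.753  0.314  0.318 -0.431 -0.041 -0.088 -0.298  0.674 -0.005] 0.04281460958781674
```

```bash
python3 - <<'E'
import re
t=open('fk.py').read()
t=t.replace("def fk(q,k):","S=[1,1,1,1]\ndef fk(q,k):\n    q=np.array(q)*[S[0],1,S[1],S[2],S[3],1]")
t=t.replace("for sg in (1,):","import itertools\n    for sg in itertools.product([1,-1],repeat=4):\n        S[:]=sg")
t=t.replace("print(o,","(r.cost<5e-5) and print(sg,o,")
open('fk.py','w').write(t)
E
python3 fk.py
python3 - <<'E'
from h import *
plan([.471,.3428,.155],T(20,13))
E
```

```text
TCP [0.4793 0.3578 0.1562] total [-0.21 -0.37 -0.03 -0.38  2.19  0.07] n 3 per row [-0.069 -0.125 -0.01  -0.125  0.729  0.022]
```

drive_tool:
  targets:
    - [0, 0, 0, -0.1, 0.7, 0]
    - [-0.1, -0.2, 0, -0.1, 0.7, 0]
    - [-0.1, -0.2, 0, -0.1, 0.7, 0]
    - [0, 0, 0, 0, 0, 0]

```text
t: 5.62
eef_pos: [0.4739, 0.343, 0.1581]
ee_rot: [-3.136, -0.375, 0.215]
force: [0.8, 0.5, -0.4]
width: 0.0614
```

```bash
python3 - <<'E'
from h import *
print(arm.get_state()['q'].round(3),arm.get_state()['force'].round(1),arm.get_state()['t'])
plan([.471,.3428,.1142],T(20,13))
E
```

```text
[ 1.139  0.031 -0.743  0.517 -0.625  0.251] [ 0.8  0.5 -0.4] 5.625
TCP [0.4739 0.343  0.1581] total [-0.07 -0.01 -1.1  -0.1   0.23  0.09] n 2 per row [-0.036 -0.003 -0.549 -0.05   0.117  0.046]
```

drive_tool:
  targets:
    - [0, 0, -0.5, 0, -0.1, 0]
    - [-0.05, 0, -0.5, 0, -0.2, 0]
    - [0, 0, 0, 0, -0.3, 0]
    - [0, 0, 0, 0, 0, 0]

```text
t: 6.12
eef_pos: [0.4707, 0.34, 0.1158]
ee_rot: [3.126, -0.435, 0.225]
force: [0.6, -1.0, 1.1]
width: 0.0612
```

```bash
python3 - <<'E'
from h import *
print(arm.get_state()['q'].round(3),arm.get_state()['force'].round(1),arm.get_state()['t'])
plan([.471,.3428,.1148],T(28,13))
E
```

```text
[ 1.091  0.056 -0.935  0.872 -0.446 -0.071] [ 0.6 -1.   1.1] 6.125
TCP [0.4707 0.34   0.1158] total [ 0.01  0.07 -0.02  0.24 -0.47  0.08] n 1 per row [ 0.006  0.07  -0.024  0.241 -0.471  0.082]
```

drive_tool:
  targets:
    - [-0.07, 0.05, -0.07, 0.2, 0, 0.1]
    - [0, 0, 0, 0, 0, 0]

```text
t: 6.38
eef_pos: [0.4689, 0.3429, 0.1141]
ee_rot: [-3.132, -0.44, 0.224]
force: [0.4, -0.2, 0.2]
width: 0.0612
```

drive_tool:
  targets:
    - [0, 0, 0, 0, 0, 0]
    - [0, 0, 0, 0, 0, 0]
    - [0, 0, 0, 0, 0, 0]
    - [0, 0, 0, 0, 0, 0]
  claw: 0
  newtons: 45

```text
t: 6.88
eef_pos: [0.469, 0.3434, 0.1139]
ee_rot: [-3.132, -0.44, 0.224]
force: [0.1, -0.6, -0.5]
width: 0.0267
```

```bash
python3 - <<'E'
from h import *
s=arm.get_state();print(s['q'].round(3),s['force'].round(1),s['t'],s['width'])
plan([.468,.342,.113],T(25,13))
for cam in ['top','scene']:
  c,p,d=snap(cam,cam+'g')
  for n in ['punch_collar','punch_tip','punch']:
    for r in arm.landmark_of(n,cam)[:1]:
        P=w(c,r['point']); print(n,round(r['score'],2),P.round(4),px(c,P))
E
```

```text
[ 1.069  0.05  -0.957  0.918 -0.404 -0.099] [ 0.1 -0.6 -0.5] 6.875 0.02674095501660334
TCP [0.469  0.3434 0.1139] total [-0.02 -0.04 -0.02 -0.09  0.01 -0.01] n 1 per row [-0.024 -0.035 -0.023 -0.086  0.014 -0.011]
punch_collar 0.48 [0.4771 0.3445 0.1052] [187. 234.]
punch_tip 0.55 [ 0.6604 -0.352   0.0025] [435. 168.]
punch 0.46 [0.5314 0.3542 0.0306] [191. 217.]
punch_collar 0.79 [0.4753 0.3481 0.1071] [409. 153.]
punch_tip 0.55 [0.5246 0.356  0.0343] [421. 180.]
punch 0.69 [0.5289 0.3603 0.0301] [423. 181.]
```

drive_tool:
  targets:
    - [0, 0, 0, 0, 0, 0]
    - [0, 0, 0, 0, 0, 0]
    - [0, 0, 0.3, 0, 0, 0]
    - [0, 0, 0.5, 0, 0, 0]
    - [0, 0, 0.8, 0, 0.3, 0]

```text
t: 7.9
eef_pos: [0.4676, 0.3417, 0.1761]
ee_rot: [-3.128, -0.405, 0.223]
force: [3.1, -0.7, -0.8]
width: 0.0203
```

drive_tool:
  targets:
    - [0, 0, 0.8, -0.1, 0.6, 0]
    - [0, 0, 0.8, -0.1, 0.8, 0]
    - [0, 0, 0.8, -0.1, 0.8, 0]
    - [0, 0, 0.5, -0.1, 0.8, 0]
    - [0, 0, 0, 0, 0, 0]

```text
t: 8.52
eef_pos: [0.4707, 0.3446, 0.2944]
ee_rot: [-3.095, -0.095, 0.212]
force: [0.4, -0.2, -2.7]
width: 0.0205
```

```bash
python3 - <<'E'
from h import *
s=arm.get_state();print(s['q'].round(3),s['force'].round(1),s['t'],s['width'])
plan([.468,.342,.25],T(0,13))
Rc=R.from_euler('xyz',s['ee_rot'])
for cam in ['wrist','scene']:
  c,p,d=snap(cam,cam+'h')
  Pt={}
  for n in ['punch_collar','punch_tip']:
    for r in arm.landmark_of(n,cam)[:2]:
        P=w(c,r['point']); print(cam,n,round(r['score'],2),P.round(4),px(c,P),'tool',Rc.inv().apply(P-s['eef_pos']).round(4))
E
```

```text
[ 0.992  0.083 -0.13   0.035 -1.258  0.784] [ 0.4 -0.2 -2.7] 8.525 0.02052954406947952
TCP [0.4707 0.3446 0.2944] total [-0.07 -0.06 -1.11 -0.63  0.78  0.12] n 2 per row [-0.033 -0.032 -0.556 -0.315  0.392  0.06 ]
wrist punch_collar 0.95 [0.4682 0.3445 0.2859] [326. 265.] tool [-0.0033 -0.      0.0083]
scene punch_collar 0.78 [0.4736 0.3431 0.2806] [418.  99.] tool [0.0013 0.0027 0.0139]
scene punch_collar 0.55 [ 0.5027 -0.2486 -0.0008] [257. 316.] tool [-0.1211  0.5993  0.2575]
scene punch_tip 0.4 [0.4862 0.3556 0.1915] [419. 129.] tool [ 0.0077 -0.0027  0.1044]
```

View pics/sceneh.png

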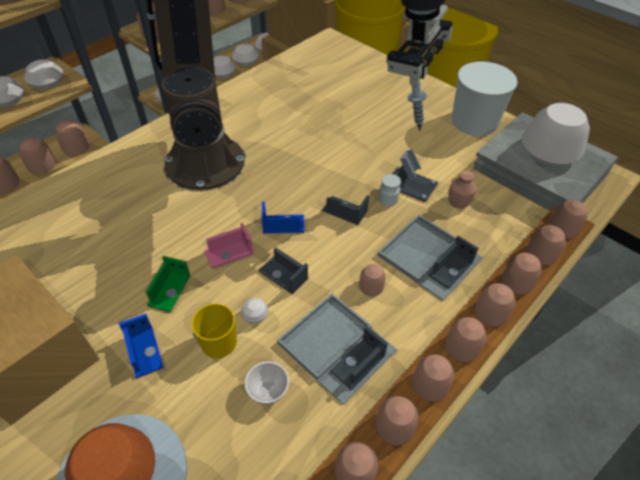

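```bash
cat >> h.py <<'E'
def axis_in_tool(cam='scene'):
    "punch axis in the tool's x-z plane from silhouette mid-lines (scene camera): per image row, ray of the mask centre met with plane tool y=0"
    s=arm.get_state(); Rc=R.from_euler('xyz',s['ee_rot']); c,p,d=snap(cam); Q=cloud(c,d)
    q=Rc.inv().apply((Q-s['eef_pos']).reshape(-1,3)).reshape(Q.shape)
    m=(abs(q[...,0])<.05)&(abs(q[...,1])<.05)&(q[...,2]>.016)&(q[...,2]<.115)&(d>0)
    o=Rc.inv().apply(c['origin']-s['eef_pos']); K=c['mtx']; out=[]
    for v in np.unique(np.nonzero(m)[0]):
        u=np.nonzero(m[v])[0]
        if len(u)<2: continue
        ray=Rc.inv().apply(np.array(c['rotation'])@np.array([(u.mean()-K[0,2])/K[0,0],-(v-K[1,2])/K[1,1],-1]))
        P=o-ray*o[1]/ray[1]; out.append([v,len(u),P[0],P[2]])
    out=np.array(out); out=out[(out[:,3]>.02)&(out[:,3]<.095)]; f=np.polyfit(out[:,3],out[:,2],1); return f,out,s
E
python3 - <<'E'
from h import *
f,o,s=axis_in_tool(); print(o.round(4)); print('slope deg',np.degrees(np.arctan(f[0])),'x at z=0',f[1])
c=cal('scene');Rc=R.from_euler('xyz',s['ee_rot']);print('ray in tool', Rc.inv().apply(s['eef_pos']-c['origin']))
# surface points fit too
c,p,d=snap('scene');Q=cloud(c,d); q=Rc.inv().apply((Q-s['eef_pos']).reshape(-1,3)); q=q[(abs(q[:,0])<.04)&(abs(q[:,1])<.04)&(q[:,2]>.016)&(q[:,2]<.075)]
print(len(q),np.degrees(np.arctan(np.polyfit(q[:,2],q[:,0],1)[0])),np.degrees(np.arctan(np.polyfit(q[:,2],q[:,1],1)[0])))
E
```

```text
[[1.02e+02 6.00e+00 1.00e-04 2.21e-02]
 [1.03e+02 5.00e+00 3.00e-04 2.49e-02]
 [1.04e+02 1.00e+01 3.90e-03 2.69e-02]
 [1.05e+02 1.00e+01 4.10e-03 2.98e-02]
 [1.06e+02 1.00e+01 4.30e-03 3.27e-02]
 [1.07e+02 1.00e+01 4.40e-03 3.56e-02]
 [1.08e+02 1.00e+01 4.60e-03 3.85e-02]
 [1.09e+02 1.00e+01 4.80e-03 4.15e-02]
 [1.10e+02 1.00e+01 5.00e-03 4.44e-02]
 [1.11e+02 1.00e+01 5.10e-03 4.74e-02]
 [1.12e+02 1.00e+01 5.30e-03 5.04e-02]
 [1.13e+02 1.00e+01 5.50e-03 5.33e-02]
 [1.14e+02 1.00e+01 5.70e-03 5.63e-02]
 [1.15e+02 9.00e+00 7.20e-03 5.89e-02]
 [1.16e+02 9.00e+00 7.40e-03 6.19e-02]
 [1.17e+02 1.00e+01 8.90e-03 6.46e-02]
 [1.18e+02 1.00e+01 9.10e-03 6.76e-02]
 [1.19e+02 1.00e+01 9.20e-03 7.06e-02]
 [1.20e+02 9.00e+00 9.90e-03 7.35e-02]
 [1.21e+02 9.00e+00 8.30e-03 7.71e-02]
 [1.22e+02 8.00e+00 9.80e-03 7.98e-02]
 [1.23e+02 7.00e+00 8.60e-03 8.33e-02]
 [1.24e+02 5.00e+00 1.15e-02 8.55e-02]
 [1.25e+02 5.00e+00 1.17e-02 8.86e-02]
 [1.26e+02 5.00e+00 1.19e-02 9.17e-02]
 [1.27e+02 3.00e+00 1.21e-02 9.48e-02]]
slope deg 8.10111897454991 x at z=0 -0.0013577540836282906
ray in tool [-0.41159079 -1.02866485  0.74788721]
197 8.295876860583098 0.23996434186624477
```

```bash
cat >> h.py <<'E'
TIP=np.array([.0133,0,.104])
def tip_to(P,Rt): return np.array(P)-Rt.apply(TIP)
E
python3 - <<'E'
from h import *
Rt=T(-8.2,0); P=tip_to([.405,-.14,.10],Rt); print(P); plan(P,Rt)
E
```

```text
[ 0.40666939 -0.14        0.20483369]
TCP [0.4683 0.343  0.2935] total [ -1.54 -12.08  -2.22  -0.66   2.2   -2.03] n 13 per row [-0.119 -0.929 -0.17  -0.051  0.169 -0.156]
```

drive_tool:
  targets:
    - [0, -0.6, 0, 0, 0.2, -0.2]
    - [0, -0.9, 0, -0.1, 0.2, -0.2]
    - [0, -0.9, 0, -0.1, 0.2, -0.2]
    - [0, -0.9, 0, -0.1, 0.2, -0.2]
    - [0, -0.9, 0, -0.1, 0.2, -0.2]

```text
t: 9.55
eef_pos: [0.4687, 0.1742, 0.294]
ee_rot: [-3.121, 0.016, 0.11]
force: [0.7, 0.6, -3.2]
width: 0.0207
```

drive_tool:
  targets:
    - [0, -0.9, 0, -0.1, 0.2, -0.2]
    - [-0.1, -0.9, 0, -0.1, 0.2, -0.2]
    - [-0.2, -0.9, -0.2, -0.1, 0.2, -0.2]
    - [-0.2, -0.9, -0.3, 0, 0.2, -0.2]
    - [-0.2, -0.9, -0.4, 0, 0.2, -0.2]

```text
t: 10.18
eef_pos: [0.4408, -0.0056, 0.2579]
ee_rot: [3.137, 0.122, 0.004]
force: [0.9, -0.7, -4.2]
width: 0.0204
```

drive_tool:
  targets:
    - [-0.3, -0.9, -0.4, 0, 0.2, 0]
    - [-0.3, -0.9, -0.4, 0, 0, 0]
    - [-0.2, -0.6, -0.4, 0, 0, 0]
    - [0, 0, 0, 0, 0, 0]

```text
t: 10.68
eef_pos: [0.4075, -0.1019, 0.2089]
ee_rot: [3.136, 0.146, 0.002]
force: [-0.2, 0.5, -3.0]
width: 0.0202
```

```bash
python3 - <<'E'
from h import *
s=arm.get_state();print(s['q'].round(3),s['force'].round(1),s['t'],s['width'],s['ee_rot'])
Rt=T(-8.2,0); P=tip_to([.405,-.14,.10],Rt); plan(P,Rt)
c,p,d=snap('wrist','w3'); Rc=R.from_euler('xyz',s['ee_rot'])
print('tip expected',s['eef_pos']+Rc.apply(TIP),px(c,s['eef_pos']+Rc.apply(TIP)))
for n in ['punch_tip','boss_left','bracket_left']:
    for r in arm.landmark_of(n,'wrist')[:3]:
        P=w(c,r['point']); print(n,round(r['score'],2),P.round(4),px(c,P))
E
```

```text
[ 0.203  0.019 -0.372 -0.024 -1.324  1.378] [-0.2  0.5 -3. ] 10.675 0.020212909303904257 [3.13599395e+00 1.45704603e-01 1.98739969e-03]
TCP [ 0.4075 -0.1019  0.2089] total [-0.02 -0.95 -0.1   0.05 -0.02 -0.03] n 1 per row [-0.02  -0.953 -0.103  0.053 -0.025 -0.027]
tip expected [ 0.40552206 -0.10246993  0.10411079] [326. 214.]
boss_left 0.95 [ 0.3187 -0.1905  0.0129] [395. 257.]
boss_left 0.8 [ 0.3406 -0.      0.0107] [243. 240.]
boss_left 0.66 [ 0.3151 -0.3546  0.0099] [523. 259.]
bracket_left 0.94 [ 0.4628 -0.1335 -0.0013] [353. 137.]
bracket_left 0.84 [ 0.3487 -0.013  -0.0021] [255. 231.]
bracket_left 0.83 [ 0.316  -0.1773  0.0055] [383. 257.]
```

View pics/w3.png

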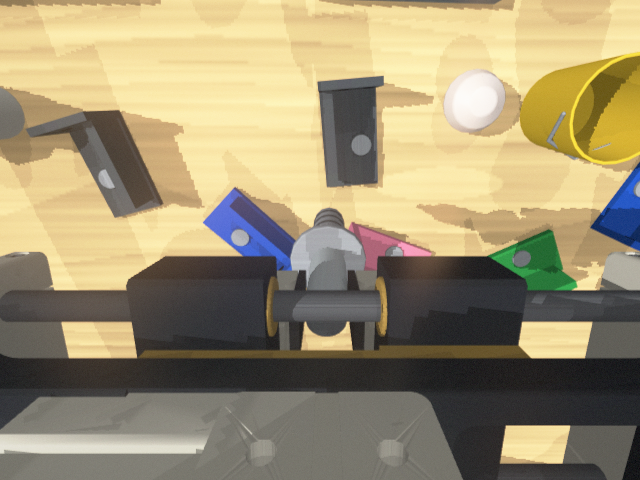

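```bash
cat >> h.py <<'E'
def ray_z(c,u,v,z):
    K=c['mtx']; r=np.array(c['rotation'])@np.array([(u-K[0,2])/K[0,0],-(v-K[1,2])/K[1,1],-1]); o=np.array(c['origin']); return o+r*(z-o[2])/r[2]
def boss(c,p,u,v,h=22,lo=90):
    g=cv2.cvtColor(p,cv2.COLOR_RGB2GRAY); y0,x0=int(v)-h,int(u)-h; y0=max(y0,0);x0=max(x0,0)
    sub=g[y0:y0+2*h,x0:x0+2*h]; t,_=cv2.threshold(sub,0,255,cv2.THRESH_OTSU); t=min(max(t,lo),150) if lo is None else lo
    n,l,st,ce=cv2.connectedComponentsWithStats((sub>t).astype(np.uint8)); k=l[int(v)-y0,int(u)-x0]
    return ce[k]+[x0,y0],st[k],t
E
python3 - <<'E'
from h import *
c=cal('wrist'); p=cv2.imread('pics/w3.png')[:,:,::-1].copy()
g=cv2.cvtColor(p,cv2.COLOR_RGB2GRAY); print(g[145,340:382:2],g[180,92:124:2])
for u,v in((361,145),(107,180)):
  for lo in (80,95,110):
    e,st,t=boss(c,p,u,v,14,lo); print(e.round(1),st,ray_z(c,*e,.011).round(4))
E
```

```text
[ 79  79  76  79  78  80 138 133 139 140 135 137 137 135 136 129  71 100
 109 160 160] [209 172 101 111 171 165 179 188 182 183 110 112 110 109 108  72]
[360.7 144.6] [  2   3  23  22 359] [ 0.4588 -0.1397  0.011 ]
[360.8 144.7] [  4   4  21  21 331] [ 0.4587 -0.1398  0.011 ]
[360.8 144.6] [  5   4  19  20 309] [ 0.4588 -0.1398  0.011 ]
[105.8 180. ] [  0   0  28  28 742] [0.4176 0.1526 0.011 ]
[105.7 180.2] [  0   0  28  28 731] [0.4174 0.1528 0.011 ]
[107.7 180.6] [  4   1  24  27 299] [0.417  0.1506 0.011 ]
```

drive_tool:
  targets:
    - [0.7, -0.5, 0, 0.05, 0, 0]
    - [0.64, -0.44, -0.7, 0, 0, 0]
    - [0, 0, -0.7, 0, 0, 0]
    - [0, 0, -0.3, 0, 0, 0]
    - [0, 0, 0, 0, 0, 0]

```text
t: 11.5
eef_pos: [0.4625, -0.1379, 0.1419]
ee_rot: [3.141, 0.145, 0.006]
force: [0.5, -0.4, -1.9]
width: 0.0205
```

```bash
python3 - <<'E'
from h import *
f,o,s=axis_in_tool(); print('slope',np.degrees(np.arctan(f[0])),'x0',f[1],o[-1]); Rc=R.from_euler('xyz',s['ee_rot'])
print(s['eef_pos'],s['ee_rot'],s['force'].round(1),s['t'],'tip',(s['eef_pos']+Rc.apply(TIP)).round(4))
c,p,d=snap('scene')
q=cloud(c,d); t=s['eef_pos']+Rc.apply(TIP)
pp=q[(np.hypot(q[...,0]-t[0],q[...,1]-t[1])<.03)&(q[...,2]>.018)&(q[...,2]<.115)]
for z in (.03,.04,.06,.08,.1):
    a=pp[abs(pp[:,2]-z)<.008]; print(z,len(a),a.mean(0).round(4) if len(a) else '')
u,v=px(c,t).astype(int); im=cv2.resize(p[v-60:v+30,u-60:u+60],(800,600),interpolation=cv2.INTER_CUBIC); cv2.imwrite('pics/c4.png',im[:,:,::-1]); print(u,v, px(c,[.4588,-.1398,.011]))
E
```

```text
slope 65.35925294742329 x0 -0.07265278644160453 [2.70000000e+02 4.00000000e+00 6.50191483e-02 4.68899124e-02]
[ 0.46250524 -0.13790412  0.14187082] [3.14145129 0.14498417 0.00563472] [ 0.5 -0.4 -1.9] 11.5 tip [ 0.4606 -0.1379  0.037 ]
0.03 20 [ 0.4606 -0.1103  0.0309]
0.04 26 [ 0.4627 -0.115   0.0412]
0.06 18 [ 0.4672 -0.1357  0.0609]
0.08 48 [ 0.4704 -0.1439  0.0798]
0.1 47 [ 0.4696 -0.1439  0.0999]
278 269 [278. 275.]
```

View pics/c4.png

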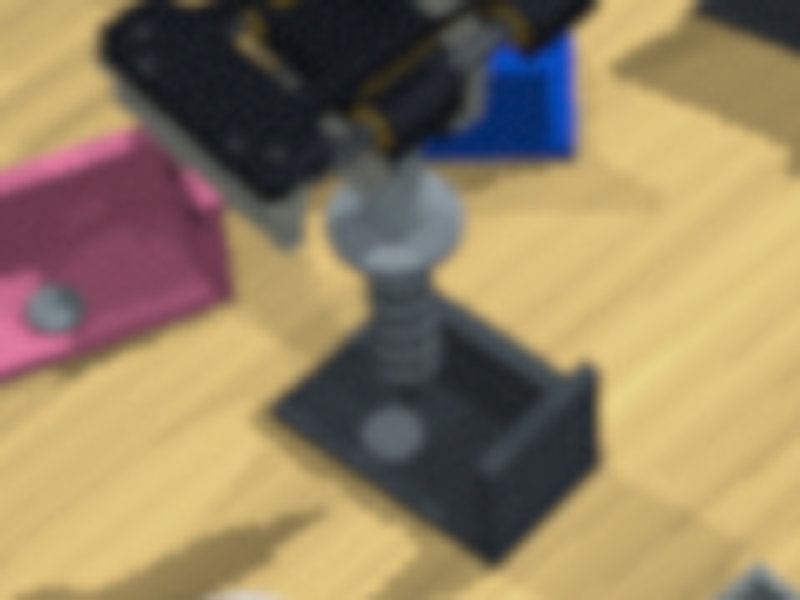

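```bash
python3 - <<'E'
from h import *
s=arm.get_state(); Rc=R.from_euler('xyz',s['ee_rot']); t=s['eef_pos']+Rc.apply(TIP)
c,p,d=snap('scene'); q=cloud(c,d)
e,st,th=boss(c,p,277,274,9,70); print('boss px',e,st,ray_z(c,*e,.011).round(4))
g=cv2.cvtColor(p,cv2.COLOR_RGB2GRAY)
for v in range(238,282,2): print(v,g[v,266:292])
m=(np.hypot(q[...,0]-.465,q[...,1]+.142)<.022)&(q[...,2]>.058)&(q[...,2]<.127)
L=[]
for v in np.unique(np.nonzero(m)[0]):
    u=np.nonzero(m[v])[0]; L.append((v,u.min(),u.max())); 
print(L)
for z in (.12,.1,.08,.06,.037,.011): print('pred axis',z,px(c,s['eef_pos']+Rc.apply(TIP)+[0,0,z-t[2]]), (lambda c:(np.array(c['mtx'])@(lambda a:np.array([a[0],-a[1],-a[2]]))(np.array(c['rotation']).T@(np.array([t[0],t[1],z])-c['origin']))))(c)[:2].round(1))
for dx in((.01,0),(0,.01)): print(dx,px(c,t+np.r_[np.array(dx)*5,0])-px(c,t))
E
```

```text
boss px [276.4        273.55384615] [ 4  5 10  8 65] [ 0.4538 -0.1388  0.011 ]
238 [132 134 138 138 133 121 106  98  98  99 101 102 102 105 116 132 143 147
 148 147 145 151 154 160 163 168]
240 [140 136 138 136 129 115 101  96  97  99 101 102 104 109 117 126 134 138
 142 145 148 156 166 171 174 174]
242 [160 132 114 108 105 103  98  97  97  98 101 103 104 109 117 125 131 132
 133 132 137 151 170 184 189 189]
244 [169 137 112 103 103 104 105 104 101 101 102 106 113 121 127 132 132 132
 131 130 137 157 178 190 194 194]
246 [188 169 138 112 103 104 107 117 125 130 132 135 137 136 135 132 131 127
 125 130 149 173 190 195 197 196]
248 [196 194 183 159 130 113 115 126 135 139 139 139 139 135 128 119 116 128
 149 171 187 194 195 196 196 196]
250 [185 187 190 188 182 166 136 104  89  90  94  92  91  90  85  86 109 150
 182 193 196 196 196 194 193 193]
252 [179 181 182 180 176 168 145 107  77  69  73  76  76  75  76  76  91 123
 155 178 190 192 192 190 189 190]
254 [167 168 170 172 172 168 151 115  80  69  67  65  68  71  74  79  80  78
  86 104 125 147 166 181 190 194]
256 [154 157 164 170 1
[... 1679 characters left out ...]
58), np.int64(273), np.int64(283)), (np.int64(259), np.int64(273), np.int64(283)), (np.int64(260), np.int64(273), np.int64(283)), (np.int64(261), np.int64(273), np.int64(283)), (np.int64(262), np.int64(274), np.int64(283)), (np.int64(263), np.int64(274), np.int64(283)), (np.int64(264), np.int64(274), np.int64(282)), (np.int64(265), np.int64(275), np.int64(281)), (np.int64(266), np.int64(277), np.int64(280))]
pred axis 0.12 [277. 247.] [324.5 289.7]
pred axis 0.1 [277. 252.] [329.2 300. ]
pred axis 0.08 [277. 258.] [334.  310.3]
pred axis 0.06 [278. 263.] [338.7 320.6]
pred axis 0.037 [278. 269.] [344.2 332.4]
pred axis 0.011 [279. 275.] [350.4 345.8]
(0.01, 0) [15. 11.]
(0, 0.01) [ 15. -12.]
```

drive_tool:
  targets:
    - [-0.1, -0.06, -0.2, 0, 0, 0]
    - [0, 0, -0.2, 0, 0, 0]
    - [0, 0, 0, 0, 0, 0]

```text
t: 12.02
eef_pos: [0.4579, -0.1408, 0.1252]
ee_rot: [-3.141, 0.146, 0.004]
force: [1.1, -0.1, -3.6]
width: 0.0209
```

```bash
python3 - <<'E'
from h import *
s=arm.get_state(); Rc=R.from_euler('xyz',s['ee_rot']); t=s['eef_pos']+Rc.apply(TIP); print(s['eef_pos'],s['force'].round(1),'tip',t.round(4))
c,p,d=snap('scene')
g=cv2.cvtColor(p,cv2.COLOR_RGB2GRAY); print(px(c,t))
for v in range(256,282,1): print(v,g[v,268:290])
c2,p2,d2=snap('wrist'); print(px(c2,t),px(c2,[.4588,-.1398,.011])); u,v=px(c2,t).astype(int)
a=cv2.resize(p2[v-60:v+60,u-80:u+80],(800,600),interpolation=cv2.INTER_CUBIC); cv2.imwrite('pics/w5.png',a[:,:,::-1])
E
```

```text
[ 0.45787681 -0.14076886  0.12521902] [ 1.1 -0.1 -3.6] tip [ 0.456  -0.1408  0.0204]
[276. 272.]
256 [170 165 139  99  75  72  76  76  75  75  76  73  71  60  52  57  63  70
  75  83  99 124]
257 [168 163 139 100  71  66  69  70  70  69  70  78  74  63  45  46  52  62
  67  74  80  90]
258 [160 150 124  89  68  67  69  69  70  73  76  80  76  60  43  40  42  47
  56  66  73  77]
259 [145 124  97  74  66  70  73  75  76  75  77  79  74  61  45  38  38  41
  45  53  61  68]
260 [123  95  71  61  63  68  71  74  73  72  71  77  75  64  49  39  36  39
  40  41  48  56]
261 [96 69 54 58 63 66 68 68 69 68 72 79 77 64 47 41 38 38 38 38 40 44]
262 [67 52 51 57 64 70 72 75 76 76 76 79 76 65 52 41 39 39 38 38 37 37]
263 [53 47 49 53 60 68 72 76 76 74 72 77 76 66 51 41 39 38 40 39 39 37]
264 [50 49 50 55 61 65 67 69 70 69 73 80 80 68 51 38 37 39 36 38 39 38]
265 [49 48 50 53 61 68 72 72 73 74 78 81 79 66 54 44 40 38 37 39 39 37]
266 [50 49 49 52 59 65 71 73 74 75 75 79 80 73 57 48 44 39 38 37 39 40]
267 [50 51 50 53 58 62 66 67 68 67 70 77 83 74 61 52 49 46 41 39 38 37]
268 [49 50 49 52 58 62 7
[... 445 characters left out ...]
 95  95  98 100  94  74  56  51  51  49
  48  47  47  47]
275 [ 59  57  54  60  74  89  99 103 103 103 100  99  87  67  53  50  49  48
  48  48  48  46]
276 [ 61  60  58  60  66  79  91  96 100  99  97  88  74  59  48  48  47  47
  49  49  49  49]
277 [69 62 62 61 61 66 76 83 87 87 82 72 59 47 42 44 45 49 48 47 49 52]
278 [90 76 65 58 55 58 63 64 66 66 64 57 48 44 41 42 43 44 44 46 46 53]
279 [114 100  81  67  57  58  60  58  55  53  53  51  48  47  43  40  41  40
  41  41  43  47]
280 [130 119 106  89  73  65  60  58  58  53  52  49  50  49  44  43  41  39
  39  41  42  40]
281 [137 129 122 115 102  85  69  61  61  59  56  54  52  50  48  43  41  40
  40  42  39  37]
[326. 215.] [325. 209.]
```

View pics/w5.png

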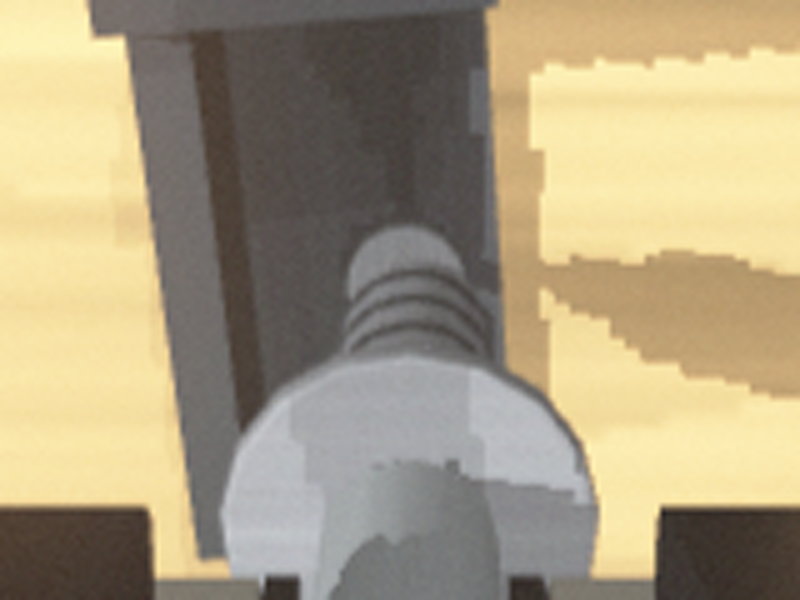

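drive_tool:
  targets:
    - [-0.04, 0.02, -0.1, 0, 0, 0]
    - [0, 0, -0.1, 0, 0, 0]
    - [0, 0, -0.1, 0, 0, 0]
    - [0, 0, 0, 0, 0, 0]

```text
t: 12.62
eef_pos: [0.4577, -0.1402, 0.1146]
ee_rot: [3.141, 0.143, 0.005]
force: [-0.0, 0.4, 6.3]
width: 0.0207
```

drive_tool:
  targets:
    - [0, 0, -0.1, 0, 0, 0]
    - [0, 0, -0.05, 0, 0, 0]
    - [0, 0, 0, 0, 0, 0]

```text
t: 13.0
eef_pos: [0.4583, -0.1403, 0.1093]
ee_rot: [3.141, 0.142, 0.005]
force: [-0.4, 1.2, 8.4]
width: 0.0208
```

```bash
python3 - <<'E'
from h import *
s=arm.get_state(); Rc=R.from_euler('xyz',s['ee_rot']); t=s['eef_pos']+Rc.apply(TIP); print(s['eef_pos'],s['force'].round(1),s['moment'].round(2),'tip',t.round(4),s['t'],s['width'])
E
```

```text
[ 0.45827354 -0.14029739  0.10929205] [-0.4  1.2  8.4] [ 0.28  0.26 -0.06] tip [ 0.4567 -0.1404  0.0045] 13.0 0.020765065919716136
```

drive_tool:
  targets:
    - [0, 0, -0.1, 0, 0, 0]
    - [0, 0, -0.05, 0, 0, 0]
    - [0, 0, 0, 0, 0, 0]

```text
t: 13.38
eef_pos: [0.4581, -0.1403, 0.1031]
ee_rot: [3.141, 0.142, 0.005]
force: [0.1, 0.1, 8.6]
width: 0.0209
```

drive_tool:
  targets:
    - [0, 0, -0.1, 0, 0, 0]
    - [0, 0, 0, 0, 0, 0]

```text
t: 13.62
eef_pos: [0.4585, -0.1404, 0.0995]
ee_rot: [3.141, 0.141, 0.006]
force: [-0.7, 0.1, 11.9]
width: 0.0204
```

drive_tool:
  targets:
    - [0, 0, -0.06, 0, 0, 0]
    - [0, 0, 0, 0, 0, 0]

```text
t: 13.88
eef_pos: [0.4588, -0.1404, 0.0975]
ee_rot: [3.14, 0.141, 0.006]
force: [-0.1, 0.6, 14.1]
width: 0.0209
```

drive_tool:
  targets:
    - [0, 0, -0.06, 0, 0, 0]
    - [0, 0, 0, 0, 0, 0]

```text
t: 14.12
eef_pos: [0.4591, -0.1405, 0.0954]
ee_rot: [3.14, 0.14, 0.006]
force: [-1.1, 1.7, 14.7]
width: 0.0205
```

```bash
python3 - <<'E'
from h import *
s=arm.get_state(); print(s['eef_pos'],s['force'].round(1),s['moment'].round(2),s['t'],s['width'])
c,p,d=snap('scene','s6')
a=cv2.resize(p[220:300,230:336],(800,600),interpolation=cv2.INTER_CUBIC); cv2.imwrite('pics/s6c.png',a[:,:,::-1])
g=cv2.cvtColor(p,cv2.COLOR_RGB2GRAY)
for v in range(262,281,1): print(v,g[v,268:288])
E
```

```text
[ 0.45906851 -0.1404785   0.09537101] [-1.1  1.7 14.7] [ 0.36  0.7  -0.05] 14.125 0.02049278080670152
262 [ 69  59  63  75  87  96 102 103 103 100  96  93  88  76  61  44  40  38
  36  39]
263 [51 49 52 58 65 73 78 81 82 81 81 79 77 70 56 44 39 38 40 39]
264 [50 49 49 51 59 64 70 74 75 76 75 74 74 69 56 43 40 39 38 39]
265 [50 48 51 54 60 64 65 67 69 69 71 75 78 73 59 45 40 37 38 38]
266 [51 49 50 54 60 66 68 70 70 72 74 78 80 74 61 49 43 41 40 39]
267 [50 50 51 53 58 65 70 72 74 73 73 76 78 74 66 55 50 46 41 39]
268 [50 49 49 53 58 64 66 67 69 69 70 72 78 78 68 59 53 51 47 44]
269 [50 51 50 51 59 66 69 70 72 71 72 77 81 80 68 59 53 52 50 49]
270 [51 50 49 51 59 64 70 74 75 76 75 77 80 77 69 58 52 51 52 51]
271 [50 50 49 50 58 63 67 69 73 72 72 76 77 77 67 57 54 53 51 51]
272 [52 51 50 51 57 64 67 68 68 70 73 76 81 77 65 56 53 52 51 48]
273 [54 51 50 52 59 65 69 71 73 74 76 78 79 74 65 55 51 50 49 48]
274 [56 52 52 55 63 66 67 70 70 71 72 72 76 73 64 51 48 48 47 48]
275 [57 54 52 54 65 70 72 69 68 70 70 73 75 67 57 46 44 44 45 46]
276 [55 52 52 56 61 69 74 75 74 77 76 77 68 56 46 42 40 40 42 43]
277 [65 54 50 52 56 63 70 75 73 74 72 67 57 48 42 40 41 40 42 40]
278 [92 75 59 52 52 56 58 61 63 61 57 52 47 42 41 40 41 40 39 39]
279 [113 100  82  65  55  51  52  55  52  51  48  45  42  40  39  39  41  39
  41  40]
280 [122 118 107  90  74  60  52  54  55  52  50  43  42  42  39  38  39  40
  41  40]
```

View pics/s6c.png

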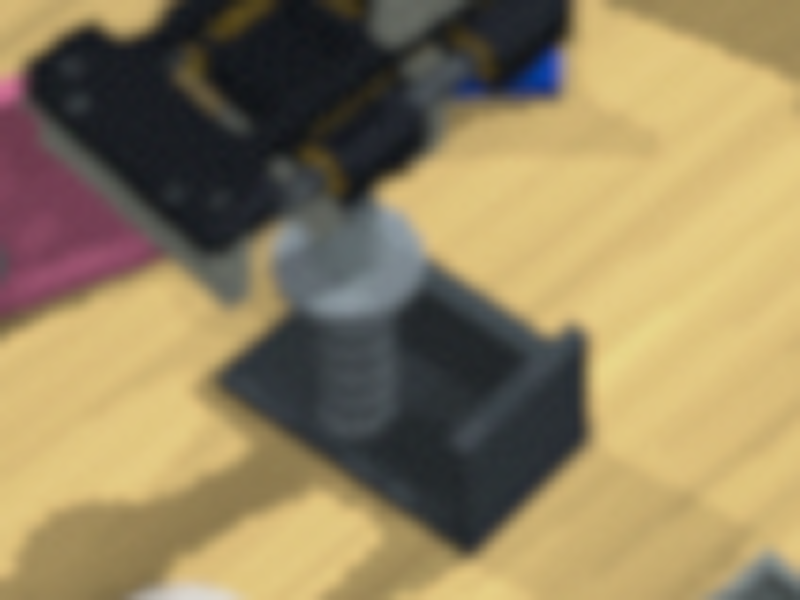

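drive_tool:
  targets:
    - [0, 0, 0.5, 0, 0, 0]
    - [0, 0, 0.9, 0, 0, 0]
    - [0, 0, 0.9, 0, 0, 0]
    - [-0.2, 0.4, 0.5, 0, 0, 0]
    - [-0.3, 0.9, 0, 0, 0, 0]

```text
t: 14.8
eef_pos: [0.4378, -0.0879, 0.2064]
ee_rot: [-3.141, 0.141, 0.003]
force: [0.8, 0.6, -3.9]
width: 0.0205
```

drive_tool:
  targets:
    - [-0.3, 1, 0, 0, 0, 0]
    - [-0.3, 1, 0, 0, 0, 0]
    - [-0.3, 1, 0, 0, 0, 0]
    - [-0.3, 1, 0, 0, 0, 0]
    - [-0.3, 1, 0, 0, 0, 0]

```text
t: 15.42
eef_pos: [0.3763, 0.1133, 0.205]
ee_rot: [-3.141, 0.144, 0.005]
force: [0.9, -0.3, -2.5]
width: 0.0206
```

drive_tool:
  targets:
    - [0, 0.9, 0, 0, 0, 0]
    - [0, 0, 0, 0, 0, 0]

```text
t: 15.68
eef_pos: [0.3768, 0.15, 0.2049]
ee_rot: [-3.141, 0.144, 0.007]
force: [-0.0, -1.1, -2.4]
width: 0.0206
```

```bash
python3 - <<'E'
from h import *
f,o,s=axis_in_tool(); print('slope',np.degrees(np.arctan(f[0])),'x0',f[1],len(o),o[-1]); Rc=R.from_euler('xyz',s['ee_rot'])
t=s['eef_pos']+Rc.apply(TIP);print(s['eef_pos'],s['ee_rot'],s['force'].round(1),s['t'],'tip',t.round(4))
c,p,d=snap('wrist','w7'); print('px tip',px(c,t),px(c,[.418,.151,.011]))
for n in ['boss_right','bracket_right']:
    for r in arm.landmark_of(n,'wrist')[:3]:
        P=w(c,r['point']); print(n,round(r['score'],2),P.round(4),px(c,P))
Q=cloud(c,d)
for lo,hi in((.045,.053),(.0575,.064),(.045,.064)):
    m=(abs(Q[...,0]-.43)<.08)&(abs(Q[...,1]-.14)<.08)&(Q[...,2]>lo)&(Q[...,2]<hi); m[200:]&=False
    q=Q[m]; print(lo,len(q),cv2.minAreaRect((q[:,:2]*1000).astype(np.float32)) if len(q)>5 else '')
E
```

```text
slope 10.338175202926218 x0 -0.0026430657015203587 21 [1.70000000e+02 5.00000000e+00 1.37968176e-02 9.11870308e-02]
[0.37681152 0.14997066 0.20491357] [-3.14111779  0.14419264  0.00738446] [-0.  -1.1 -2.4] 15.675 tip [0.375  0.15   0.1001]
px tip [324. 214.] [324. 152.]
boss_right 0.91 [0.4171 0.1495 0.0098] [326. 153.]
bracket_right 0.6 [ 0.4284  0.1415 -0.0031] [333. 141.]
0.045 1043 ((430.6414489746094, 139.4942169189453), (92.20822143554688, 56.03780746459961), 15.087132453918457)
0.0575 651 ((479.2733154296875, 151.6162567138672), (8.068235397338867, 59.86064147949219), 15.076811790466309)
0.045 1708 ((435.0978698730469, 140.6953887939453), (100.2616958618164, 59.834930419921875), 13.862812042236328)
```

View pics/w7.png

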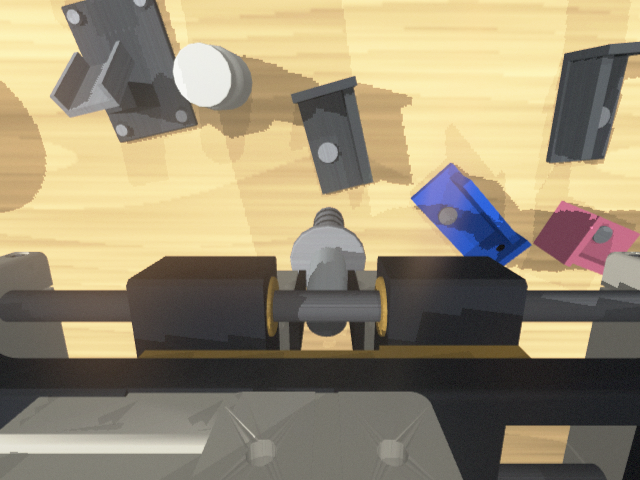

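drive_tool:
  targets:
    - [0.5, -0.02, 0, 0, 0, 0]
    - [0.52, -0.02, -0.6, 0, 0, 0]
    - [0, 0, -0.8, 0, 0, 0]
    - [0, 0, -0.5, 0, 0, 0]
    - [0, 0, 0, 0, 0, 0]

```text
t: 16.5
eef_pos: [0.4175, 0.1451, 0.1277]
ee_rot: [3.139, 0.147, 0.003]
force: [-0.1, 0.8, -2.1]
width: 0.0202
```

```bash
python3 - <<'E'
from h import *
s=arm.get_state(); Rc=R.from_euler('xyz',s['ee_rot'])
t=s['eef_pos']+Rc.apply(TIP);print(s['eef_pos'],s['ee_rot'],s['force'].round(1),s['t'],'tip',t.round(4))
c2,p2,d2=snap('wrist'); print(px(c2,t),px(c2,[.4173,.1473,.011])); u,v=px(c2,t).astype(int)
a=cv2.resize(p2[v-60:v+60,u-80:u+80],(400,300),interpolation=cv2.INTER_CUBIC)
c,p,d=snap('scene'); u,v=px(c,t).astype(int); print(u,v,px(c,[.4173,.1473,.011]))
b=cv2.resize(p[v-30:v+30,u-40:u+40],(400,300),interpolation=cv2.INTER_CUBIC); cv2.imwrite('pics/w8.png',np.hstack([a,b])[:,:,::-1])
E
```

```text
[0.41749881 0.1450952  0.12774456] [3.13942602e+00 1.47060822e-01 2.86871355e-03] [-0.1  0.8 -2.1] 16.5 tip [0.4154 0.1449 0.0229]
[326. 214.] [323. 208.]
342 202 [343. 205.]
```

View pics/w8.png

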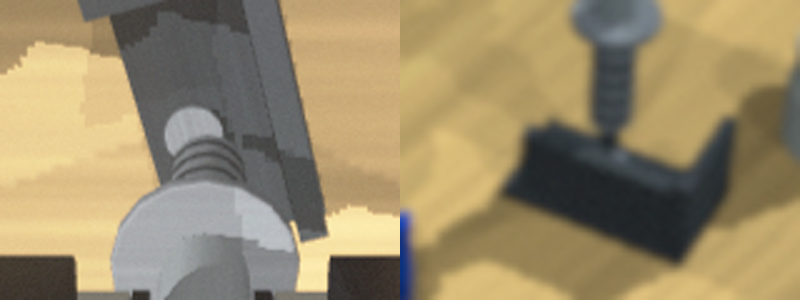

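drive_tool:
  targets:
    - [-0.01, 0.1, 0, 0, 0, 0]
    - [0, 0, -0.12, 0, 0, 0]
    - [0, 0, -0.1, 0, 0, 0]
    - [0, 0, 0, 0, 0, 0]

```text
t: 17.1
eef_pos: [0.417, 0.1503, 0.12]
ee_rot: [3.141, 0.145, 0.005]
force: [-0.8, 1.2, -2.5]
width: 0.0207
```

```bash
python3 - <<'E'
from h import *
s=arm.get_state(); Rc=R.from_euler('xyz',s['ee_rot'])
t=s['eef_pos']+Rc.apply(TIP);print(s['force'].round(1),s['t'],'tip',t.round(4))
c,p,d=snap('wrist'); g=cv2.cvtColor(p,cv2.COLOR_RGB2GRAY)
print(px(c,t),px(c,[.4173,.1473,.011]))
for v in range(188,224,3): print(v,g[v,300:352:2])
E
```

```text
[-0.8  1.2 -2.5] 17.1 tip [0.4152 0.1503 0.0152]
[326. 214.] [329. 211.]
188 [198 189  90  85  92  92  88  93  90  88  87  86  92  89  85  90  86  85
  89  86  93  97  94  95  99  93]
191 [200 202  98  91  89  91  92  89  89  91  90  89  88  86  86  91  94  92
  93  94  86  96  95  97  99  97]
194 [198 200 172  90  86  92  88  91  90  92  96  95  93  97  90  92  92  92
  95  95  97  96  95  97  96  97]
197 [203 200 198  99  96  96  96  99  96  98  96  94  93  93  97  94  94  96
  98  98  91  93  93  94  96  98]
200 [198 203 202 158  96  94  98  95  97  97 101 118 157 165 170 170 170 142
  96  67  98  90  97  97  95  99]
203 [215 212 213 197  98  96  95  98  94  95 161 165 174 166 167 167 171 168
 171 136  71  74  95  95 100  97]
206 [214 213 212 199 142  93  95  94  91 148 165 167 172 162 153 160 158 157
 156 167 132  74  94  97  98  97]
209 [213 212 212 204 193  97  97  97 100 173 161 125 116  95  92  85  85  93
 103 116 148  71  74  70  72  70]
212 [210 211 212 205 182 109  95  95 105 127  95 122 128 122 119 112 107 103
  82  77 108  72  73  68  74  74]
215 [195 194 192 192 181 172  99  94 106 124 129  98  82  87  94  85  76  77
  92  95  73  69  74  70  71  72]
218 [197 198 198 196 198 186 104  93 131  87 121 131 125 122 115 114 107  98
  98  72  84  69  98  97  94  73]
221 [206 206 206 206 206 196 166  97 103 138 101  84  95  97  99  93  78  73
  82  95  84  73  96  98  94  97]
```

drive_tool:
  targets:
    - [0, 0, -0.1, 0, 0, 0]
    - [0, 0, -0.1, 0, 0, 0]
    - [0, 0, 0, 0, 0, 0]

```text
t: 17.52
eef_pos: [0.4184, 0.1507, 0.1131]
ee_rot: [-3.141, 0.142, 0.005]
force: [-0.6, -1.0, 7.1]
width: 0.0208
```

drive_tool:
  targets:
    - [0, 0, -0.08, 0, 0, 0]
    - [0, 0, -0.08, 0, 0, 0]
    - [0, 0, 0, 0, 0, 0]

```text
t: 17.9
eef_pos: [0.4182, 0.1508, 0.1066]
ee_rot: [-3.141, 0.143, 0.005]
force: [-0.4, -0.3, 3.7]
width: 0.0207
```

drive_tool:
  targets:
    - [0, 0, -0.08, 0, 0, 0]
    - [0, 0, -0.06, 0, 0, 0]
    - [0, 0, 0, 0, 0, 0]

```text
t: 18.27
eef_pos: [0.4183, 0.1507, 0.1011]
ee_rot: [-3.141, 0.142, 0.005]
force: [-0.3, 0.5, 9.6]
width: 0.0208
```

drive_tool:
  targets:
    - [0, 0, -0.06, 0, 0, 0]
    - [0, 0, -0.04, 0, 0, 0]
    - [0, 0, 0, 0, 0, 0]

```text
t: 18.65
eef_pos: [0.4187, 0.1509, 0.0976]
ee_rot: [-3.141, 0.142, 0.006]
force: [-0.4, 0.2, 12.9]
width: 0.021
```

drive_tool:
  targets:
    - [0, 0, 0.5, 0, 0, 0]
    - [0, 0, 0.9, 0, 0, 0]
    - [0, 0, 0.9, 0, 0, 0]
    - [0, 0.5, 0.8, 0, 0, 0]
    - [0.2, 0.9, 0.8, 0, 0, 0.2]

```text
t: 19.27
eef_pos: [0.4246, 0.2062, 0.2529]
ee_rot: [-3.141, 0.145, 0.025]
force: [1.4, 0.4, -3.7]
width: 0.0207
```

```bash
python3 - <<'E'
from h import *
s=arm.get_state();print(s['q'].round(2),s['force'].round(1),s['t'])
plan([.469,.343,.25],T(10,13)); plan([.4685,.3425,.178],T(23.5,13))
E
```

```text
[ 0.78  0.08 -0.18 -0.1  -1.42  0.84] [ 1.4  0.4 -3.7] 19.275
TCP [0.4246 0.2062 0.2529] total [ 1.11  3.42 -0.07  0.38 -3.03  1.92] n 4 per row [ 0.277  0.855 -0.018  0.095 -0.758  0.479]
TCP [0.4246 0.2062 0.2529] total [ 1.1   3.41 -1.87  0.66 -5.27  1.88] n 6 per row [ 0.183  0.568 -0.312  0.111 -0.878  0.314]
```

drive_tool:
  targets:
    - [0.3, 0.8, 0, 0.1, -0.7, 0.4]
    - [0.3, 0.9, 0, 0.1, -0.8, 0.5]
    - [0.3, 0.9, 0, 0.1, -0.8, 0.5]
    - [0.2, 0.8, 0, 0.1, -0.8, 0.5]
    - [0, 0, -0.4, 0.1, -0.8, 0]

```text
t: 19.9
eef_pos: [0.4696, 0.3452, 0.2359]
ee_rot: [3.135, -0.269, 0.231]
force: [-0.5, -1.4, -3.4]
width: 0.0203
```

drive_tool:
  targets:
    - [0, 0, -0.5, 0.1, -0.7, 0]
    - [0, 0, -0.5, 0.1, -0.6, 0]
    - [0, 0, 0, 0, 0, 0]

```text
t: 20.27
eef_pos: [0.4671, 0.3387, 0.1922]
ee_rot: [3.116, -0.399, 0.235]
force: [0.4, 0.1, -2.9]
width: 0.0206
```

```bash
python3 - <<'E'
from h import *
f,o,s=axis_in_tool();print('slope',np.degrees(np.arctan(f[0])),f[1],len(o)); Rc=R.from_euler('xyz',s['ee_rot'])
print(s['q'].round(2),s['force'].round(1),s['t'],s['ee_rot'])
z=Rc.apply([0,0,1]); print('tilt',np.degrees(np.arccos(-z[2])),'head',np.degrees(np.arctan2(z[1],z[0])))
plan([.4685,.3428,.178],T(25,13)); plan([.469,.3434,.1139],R.from_euler('xyz',[-3.132,-.44,.224]))
c,p,d=snap('scene'); q=Rc.inv().apply((cloud(c,d)-s['eef_pos']).reshape(-1,3)); q=q[(abs(q[:,0])<.04)&(abs(q[:,1])<.04)&(q[:,2]>.016)&(q[:,2]<.075)]
print(len(q),np.degrees(np.arctan(np.polyfit(q[:,2],q[:,0],1)[0])))
E
```

```text
slope -16.32096253458813 0.013534344968214346 24
[ 1.18 -0.02 -0.72  0.52 -0.72  0.25] [ 0.4  0.1 -2.9] 20.275 [ 3.11632943 -0.39860664  0.23515525]
tilt 22.881850962780277 head 9.748550668093664
TCP [0.4685 0.341  0.1948] total [ 0.    0.05 -0.42  0.26 -0.29  0.02] n 1 per row [ 0.001  0.046 -0.42   0.264 -0.286  0.017]
TCP [0.4685 0.341  0.1948] total [ 0.01  0.06 -2.02  0.35 -0.3   0.03] n 3 per row [ 0.004  0.02  -0.674  0.118 -0.101  0.009]
189 7.912325983903492
```

drive_tool:
  targets:
    - [0, 0.05, -0.5, 0.2, -0.15, 0]
    - [0, 0.02, -0.5, 0.15, -0.15, 0]
    - [0, 0, -0.4, 0, 0, 0]
    - [0, 0, -0.3, 0, 0, 0]
    - [0, 0, 0, 0, 0, 0]

```text
t: 21.0
eef_pos: [0.4708, 0.3455, 0.1289]
ee_rot: [-3.129, -0.443, 0.218]
force: [0.2, 0.0, -2.2]
width: 0.0202
```

```bash
python3 - <<'E'
from h import *
s=arm.get_state();print(s['q'].round(2),s['force'].round(1),s['t'],s['ee_rot'])
plan([.469,.3434,.1139],R.from_euler('xyz',[-3.132,-.44,.224]))
for cam in ['scene','top']:
  c,p,d=snap(cam)
  for n in ['punch_collar','punch_tip']:
    for r in arm.landmark_of(n,cam)[:2]: print(n,round(r['score'],2),w(c,r['point']).round(4))
E
```

```text
[ 1.1   0.03 -0.92  0.84 -0.45 -0.04] [ 0.2  0.  -2.2] 21.0 [-3.12926612 -0.44303446  0.21793333]
TCP [0.4708 0.3455 0.1289] total [-0.05 -0.05 -0.37 -0.03  0.02  0.05] n 1 per row [-0.046 -0.053 -0.374 -0.029  0.023  0.047]
punch_collar 0.87 [0.4732 0.3465 0.1186]
punch_collar 0.24 [ 0.4502 -0.1424  0.0103]
punch_tip 0.54 [0.4695 0.3442 0.1055]
punch_tip 0.44 [0.5212 0.3627 0.0425]
punch_collar 0.52 [0.4776 0.3475 0.1243]
punch_collar 0.43 [ 0.5037 -0.2525 -0.001 ]
```

drive_tool:
  targets:
    - [-0.05, -0.05, -0.15, 0, 0, 0]
    - [0, 0, -0.15, 0, 0, 0]
    - [0, 0, 0, 0, 0, 0]

```text
t: 21.68
eef_pos: [0.4674, 0.3433, 0.1162]
ee_rot: [-3.129, -0.443, 0.22]
force: [1.4, 0.9, -2.5]
width: 0.0204
```

```bash
python3 - <<'E'
from h import *
s=arm.get_state();print(s['q'].round(2),s['force'].round(1),s['moment'].round(2),s['t'],s['ee_rot'])
plan([.469,.3434,.1139],R.from_euler('xyz',[-3.132,-.44,.224]))
E
```

```text
[ 1.07  0.04 -0.96  0.92 -0.41 -0.11] [ 1.4  0.9 -2.5] [-0.22  1.16 -0.  ] 21.675 [-3.12910072 -0.44270863  0.21964698]
TCP [0.4674 0.3433 0.1162] total [ 0.04  0.   -0.06 -0.03  0.02  0.03] n 1 per row [ 0.04   0.004 -0.058 -0.03   0.02   0.03 ]
```

drive_tool:
  targets:
    - [0.03, 0, -0.04, 0, 0, 0]
    - [0, 0, 0, 0, 0, 0]

```text
t: 21.92
eef_pos: [0.4686, 0.3434, 0.1148]
ee_rot: [-3.129, -0.443, 0.219]
force: [1.9, 0.8, -3.0]
width: 0.0205
```

drive_tool:
  targets:
    - [0, 0, 0, 0, 0, 0]
    - [0, 0, 0, 0, 0, 0]
    - [0, 0, 0, 0, 0, 0]
    - [0, 0, 0, 0, 0, 0]
  claw: 0.75

```text
t: 22.42
eef_pos: [0.4686, 0.3433, 0.1148]
ee_rot: [-3.129, -0.443, 0.219]
force: [-0.9, -0.3, 1.4]
width: 0.0551
```

drive_tool:
  targets:
    - [0, 0, 0.4, 0, 0, 0]
    - [0, 0, 0.8, 0, 0.3, 0]
    - [0, 0, 0.8, -0.1, 0.8, 0]
    - [0, 0, 0.8, -0.1, 0.8, 0]
    - [0, 0, 0.6, -0.1, 0.8, 0]

```text
t: 23.05
eef_pos: [0.4681, 0.3445, 0.2529]
ee_rot: [-3.095, -0.158, 0.211]
force: [0.8, 0.8, -0.5]
width: 0.0657
```

```bash
python3 - <<'E'
from h import *
s=arm.get_state();print(s['q'].round(2),s['force'].round(1),s['t'],s['width'])
for cam in ['scene','top']:
  c,p,d=snap(cam)
  for n in ['punch_collar','punch_tip','stand_foot','vase','glaze_jar','bracket_right','bracket_left']:
    for r in arm.landmark_of(n,cam)[:2]: print(n,round(r['score'],2),w(c,r['point']).round(4))
  Q=cloud(c,d); m=(np.linalg.norm(Q-[.455,.337,.14],axis=-1)<.05)&(Q[...,2]>.112); b=Q[m]; print(cam,'grip',len(b),b.mean(0).round(4) if len(b) else '')
E
```

```text
[ 1.03  0.06 -0.28  0.09 -1.09  0.71] [ 0.8  0.8 -0.5] 23.05 0.06569046208274032
punch_collar 0.67 [0.4752 0.346  0.1036]
punch_tip 0.49 [0.5264 0.3629 0.0322]
stand_foot 0.72 [ 0.4531 -0.1427  0.0095]
stand_foot 0.69 [0.5252 0.3563 0.0276]
vase 0.85 [0.6316 0.3889 0.0059]
glaze_jar 0.76 [4.86e-01 2.62e-01 3.00e-04]
bracket_right 0.75 [0.4311 0.1491 0.0046]
bracket_right 0.74 [ 6.540e-01 -1.808e-01 -3.000e-04]
bracket_left 0.97 [ 0.3466 -0.0047  0.0034]
bracket_left 0.92 [ 0.3121 -0.1734  0.0031]
scene grip 244 [0.463  0.3371 0.1358]
stand_foot 0.82 [0.5309 0.3591 0.0266]
vase 0.89 [0.6367 0.3831 0.0042]
glaze_jar 0.75 [4.947e-01 2.577e-01 1.000e-04]
bracket_right 0.75 [ 0.4331  0.135  -0.0013]
bracket_left 0.97 [ 0.4656 -0.1232 -0.0018]
bracket_left 0.9 [ 0.3501 -0.012  -0.0015]
top grip 9 [0.4367 0.3365 0.1544]
```

```bash
python3 - <<'E'
from h import *
plan([.405,.12,.20],T(0,15))
E
```

```text
TCP [0.4685 0.3433 0.2507] total [-1.59 -5.58 -1.27 -0.76  1.39  0.46] n 6 per row [-0.265 -0.93  -0.211 -0.126  0.231  0.077]
```

drive_tool:
  targets:
    - [-0.2, -0.7, 0.1, -0.1, 0.2, 0.1]
    - [-0.3, -0.9, 0, -0.1, 0.2, 0.1]
    - [-0.3, -0.9, -0.2, -0.1, 0.3, 0.1]
    - [-0.3, -0.9, -0.3, -0.2, 0.3, 0.1]
    - [-0.3, -0.9, -0.4, -0.2, 0.3, 0.1]
  claw: 0.5

```text
t: 24.48
eef_pos: [0.4123, 0.1704, 0.2188]
ee_rot: [-3.137, -0.01, 0.265]
force: [-0.2, -0.8, -0.1]
width: 0.0439
```

drive_tool:
  targets:
    - [-0.2, -0.9, -0.4, -0.1, 0.1, 0]
    - [0, -0.4, 0, 0, 0, 0]
    - [0, 0, 0, 0, 0, 0]

```text
t: 24.85
eef_pos: [0.4052, 0.119, 0.2034]
ee_rot: [3.139, 0.002, 0.264]
force: [-0.1, 0.6, -0.0]
width: 0.0436
```

```bash
cat >> h.py <<'E'
def bracket(x,y,vmax=480):
    c,p,d=snap('wrist'); Q=cloud(c,d); out=[]
    for lo,hi,r in((.045,.053,.075),(.0575,.064,.09)):
        m=(np.hypot(Q[...,0]-x,Q[...,1]-y)<r)&(Q[...,2]>lo)&(Q[...,2]<hi); m[vmax:]=False
        b=Q[m]
        if len(b)<6: print(lo,len(b)); continue
        print(lo,len(b),[np.round(k,1) for k in cv2.minAreaRect((b[:,:2]*1000).astype(np.float32))])
E
python3 - <<'E'
from h import *
s=arm.get_state();print(s['force'].round(1),s['t'],s['width'],s['ee_rot'])
plan([.4464,.1199,.08],T(0,15))
bracket(.4301,.1383,245)
c,p,d=snap('wrist')
for n in ['boss_right','bracket_right']:
    for r in arm.landmark_of(n,'wrist')[:1]: print(n,round(r['score'],2),w(c,r['point']).round(4))
E
```

```text
[-0.1  0.6 -0. ] 24.85 0.04357915405561127 [3.13895151e+00 1.51392577e-03 2.63785077e-01]
TCP [0.4052 0.119  0.2034] total [ 1.03  0.02 -3.09  0.03 -0.01 -0.02] n 4 per row [ 0.258  0.006 -0.772  0.007 -0.002 -0.005]
0.045 839 [array([433.9, 128.9]), array([91.2, 37.6]), np.float64(15.2)]
0.0575 545 [array([479.4, 151.4]), array([ 7.6, 59.6]), np.float64(15.1)]
boss_right 0.78 [0.4181 0.1508 0.01  ]
bracket_right 0.61 [ 0.4304  0.1393 -0.0023]
```

drive_tool:
  targets:
    - [0.5, 0.02, -0.5, 0, 0, 0]
    - [0.53, 0, -0.9, 0, 0, 0]
    - [0, 0, -0.9, 0, 0, 0]
    - [0, 0, -0.9, 0, 0, 0]
    - [0, 0, -0.5, 0, 0, 0]

```text
t: 25.68
eef_pos: [0.4453, 0.1203, 0.0529]
ee_rot: [3.138, 0.005, 0.266]
force: [-0.0, 0.6, 0.7]
width: 0.0438
```

drive_tool:
  targets:
    - [0, 0, -0.4, 0, 0, 0]
    - [0, 0, -0.3, 0, 0, 0]
    - [0, 0, 0, 0, 0, 0]

```text
t: 26.05
eef_pos: [0.4455, 0.1202, 0.0261]
ee_rot: [3.138, 0.004, 0.265]
force: [-0.3, 0.8, -0.5]
width: 0.0437
```

```bash
python3 - <<'E'
from h import *
s=arm.get_state();print(s['force'].round(1),s['t'],s['width'],s['ee_rot'])
plan([.4464,.1199,.019],T(0,15))
E
```

```text
[-0.3  0.8 -0.5] 26.05 0.043667866804283265 [3.13795171 0.00445753 0.26541669]
TCP [0.4455 0.1202 0.0261] total [ 0.02 -0.01 -0.18  0.04 -0.03 -0.03] n 1 per row [ 0.023 -0.007 -0.177  0.045 -0.032 -0.035]
```

drive_tool:
  targets:
    - [0.02, 0, -0.17, 0.04, 0, -0.03]
    - [0, 0, 0, 0, 0, 0]

```text
t: 26.3
eef_pos: [0.4466, 0.1201, 0.0199]
ee_rot: [-3.14, 0.002, 0.262]
force: [0.3, 0.2, -0.4]
width: 0.0436
```

drive_tool:
  targets:
    - [0, 0, 0, 0, 0, 0]
    - [0, 0, 0, 0, 0, 0]
    - [0, 0, 0, 0, 0, 0]
    - [0, 0, 0, 0, 0, 0]
    - [0, 0, 0, 0, 0, 0]
  claw: 0
  newtons: 50

```text
t: 26.92
eef_pos: [0.4466, 0.1201, 0.0199]
ee_rot: [-3.14, 0.002, 0.262]
force: [-0.6, -0.7, 0.4]
width: 0.0021
```

drive_tool:
  targets:
    - [0, 0, 0, 0, 0, 0]
    - [0, 0, 0.2, 0, 0, 0]
    - [0, 0, 0.5, 0, 0, 0]
    - [0, 0, 0.8, 0, 0, 0]
    - [0, 0, 0.8, 0, 0, 0]

```text
t: 27.55
eef_pos: [0.4465, 0.12, 0.1133]
ee_rot: [-3.141, 0.002, 0.262]
force: [-0.0, 0.2, -0.3]
width: 0.0007
```

```bash
python3 - <<'E'
from h import *
s=arm.get_state();print(s['force'].round(1),s['moment'].round(2),s['t'],s['width'],s['ee_rot'],s['q'].round(2))
Rb=T(0,-90); off=Rb.apply([0,0,0])
plan([.655,-.10,.13],T(0,-90))
E
```

```text
[-0.   0.2 -0.3] [ 0.03 -0.1  -0.02] 27.55 0.0006719346545992864 [-3.14060766e+00  1.87161787e-03  2.61948148e-01] [ 0.69  0.07 -0.55 -0.   -0.95  1.15]
TCP [0.4465 0.12   0.1133] total [ 5.21e+00 -5.50e+00  4.20e-01 -2.00e-02 -1.00e-02 -1.75e+01] n 18 per row [ 0.29  -0.306  0.023 -0.001 -0.001 -0.972]
```

```bash
python3 - <<'E'
from h import *
s=arm.get_state()
c,p,d=snap('wrist','w9'); Q=cloud(c,d)
for r in arm.landmark_of('bracket_right','wrist')[:2]+arm.landmark_of('boss_right','wrist')[:2]: print(round(r['score'],2),w(c,r['point']).round(4),px(c,w(c,r['point'])))
for cam in ['top','scene']:
  c,p,d=snap(cam,cam+'9'); Q=cloud(c,d)
  for n in ['bracket_right','boss_right']:
    for r in arm.landmark_of(n,cam)[:2]: print(cam,n,round(r['score'],2),w(c,r['point']).round(4))
  for lo,hi in((.008,.045),(.042,.053),(.055,.064)):
    b=Q[(np.hypot(Q[...,0]-.43,Q[...,1]-.14)<.1)&(Q[...,2]>lo)&(Q[...,2]<hi)]
    print(cam,lo,len(b),[np.round(k,1) for k in cv2.minAreaRect((b[:,:2]*1000).astype(np.float32))] if len(b)>5 else '', np.median(b[:,:2],0) if len(b) else '')
# coarse height map from scene+top in bracket's nominal frame
c,p,d=snap('scene'); Q=cloud(c,d); a=np.radians(15.1); L=(Q[...,:2]-[.4301,.1383])@np.array([[np.cos(a),-np.sin(a)],[np.sin(a),np.cos(a)]])
for x in (-40,-25,-10,5,20,35,51):
    print(x,[int(1000*np.max(z)) if len(z:=Q[...,2][(abs(L[...,0]*1000-x)<5)&(abs(L[...,1]*1000-y)<4)]) else -1 for y in range(-40,41,6)])
E
```

```text
0.66 [ 0.4278  0.1419 -0.0018] [299. 238.]
0.72 [0.4192 0.1475 0.0083] [290. 248.]
0.43 [ 0.4614 -0.1337  0.0014] [581. 278.]
top bracket_right 0.84 [0.4362 0.1347 0.0016]
top bracket_right 0.25 [0.5351 0.359  0.0292]
top boss_right 0.9 [0.4243 0.1533 0.0134]
top 0.008 178 [array([424.1, 107.9]), array([130.6, 164.7]), np.float64(60.0)] [0.40155262 0.13027414]
top 0.042 31 [array([411.1, 110.4]), array([31.5,  9.8]), np.float64(12.5)] [0.41298746 0.11150774]
top 0.055 6 [array([410.3, 109.7]), array([28.5,  3.8]), np.float64(9.1)] [0.40568486 0.10839848]
scene bracket_right 0.57 [0.4283 0.1461 0.0022]
scene boss_right 0.86 [0.4148 0.1486 0.0112]
scene boss_right 0.38 [ 0.4899  0.2603 -0.0007]
scene 0.008 509 [array([423.1, 135.3]), array([157.9, 138.8]), np.float64(75.2)] [0.44290477 0.11972434]
scene 0.042 170 [array([434.7, 140.5]), array([100.2,  60.8]), np.float64(15.5)] [0.44449373 0.11992204]
scene 0.055 72 [array([456.7, 125.4]), array([106.1,  52.3]), np.float64(50.2)] [0.47871843 0.14957528]
-40 [480, 480, 54, 55, 55, 50, -1, -1, -1, -1, 16, 12, 11, 5]
-25 [591, 589, 588, 238, 239, 48, -1, -1, -1, -1, 12, 11, 8, 6]
-10 [593, 592, 591, 245, 245, 47, -1, -1, -1, -1, 14, 14, 8, 5]
5 [593, 593, 593, 592, 53, -1, -1, -1, -1, -1, 12, 13, 9, 2]
20 [593, 594, 593, 593, 592, 591, 157, -1, -1, 16, 16, 13, 13, 5]
35 [593, 592, 593, 593, 593, 592, 591, 269, 269, 269, 266, 266, 264, 258]
51 [591, 590, 591, 591, 591, 591, 591, 589, 589, 319, 316, 315, 62, 5]
```

```bash
python3 - <<'E'
from h import *
for cam in ['wrist']:
  c,p,d=snap(cam); Q=cloud(c,d); a=np.radians(15.1); L=(Q[...,:2]-[.4301,.1383])@np.array([[np.cos(a),-np.sin(a)],[np.sin(a),np.cos(a)]])*1000
  for x in (-60,-40,-25,-10,5,20,35,51):
    print(x,[int(1000*np.median(z)) if len(z:=Q[...,2][(abs(L[...,0]-x)<4)&(abs(L[...,1]-y)<2)&(Q[...,2]<.1)]) else -1 for y in range(-44,45,4)])
s=arm.get_state(); print(s['eef_pos'],px(c,s['eef_pos']), s['width'])
for z in (.05,.06,.08,.1,.12): 
    b=Q[(abs(Q[...,2]-z)<.005)&(np.hypot(Q[...,0]-.4465,Q[...,1]-.12)<.06)]; print(z,len(b),b.mean(0).round(3) if len(b) else '')
E
```

```text
-60 [-1, -1, -1, -1, -1, -1, -1, -1, -1, -1, -1, -1, -1, -1, -1, -1, -1, -1, -1, -1, -1, -1, -1]
-40 [-1, -1, -1, -1, -1, -1, -1, -1, -1, -1, -1, -1, -1, -1, -1, -1, -1, -1, -1, -1, -1, -1, -1]
-25 [-1, -1, 0, 0, 7, 49, -1, 7, 7, 6, -1, -1, -1, -1, -1, -1, -1, -1, -1, -1, -1, -1, -1]
-10 [0, 0, 0, 0, 48, 49, 49, 8, 7, 7, 7, 8, 10, 10, 10, 10, 10, 7, 7, 0, 0, 0, 0]
5 [0, 0, 0, 0, 47, 49, 49, 7, 7, 7, 7, 7, 7, 7, 7, 7, 7, 7, 7, 0, 0, 0, 0]
20 [0, 0, 0, 0, 48, 49, 49, 7, 7, 7, 7, 7, 7, 7, 7, 7, 7, 7, 7, 0, 0, 0, 0]
35 [0, 0, 0, 0, 48, 49, 49, 7, 7, 7, 7, 7, 7, 7, 7, 7, 7, 7, 7, 0, 0, 0, 0]
51 [0, 0, 0, 0, 59, 59, 59, 59, 58, 59, 59, 59, 59, 59, 59, 58, 59, 59, 59, 8, 0, 0, 0]
[0.44627593 0.11987453 0.11131833] [326. 264.] 0.0004892195656148852
0.05 1059 [0.452 0.122 0.049]
0.06 850 [0.48  0.148 0.059]
0.08 0 
0.1 0 
0.12 0
```

drive_tool:
  targets:
    - [0, 0, 0, 0, 0, 0]
    - [0, 0, 0, 0, 0, 0]
    - [0, 0, -0.8, 0, 0, 0]
    - [0, 0, -0.8, 0, 0, 0]
    - [0, 0, -0.4, 0, 0, 0]
  claw: 0.5
  newtons: 30

```text
t: 28.72
eef_pos: [0.4458, 0.1195, 0.0304]
ee_rot: [-3.141, 0.004, 0.262]
force: [-0.2, -0.5, 0.4]
width: 0.0422
```

drive_tool:
  targets:
    - [0, 0, -0.3, 0, 0, 0]
    - [0, 0, 0, 0, 0, 0]

```text
t: 28.98
eef_pos: [0.4462, 0.1198, 0.0194]
ee_rot: [-3.141, 0.003, 0.262]
force: [-0.7, -0.6, -0.1]
width: 0.0434
```

```bash
python3 - <<'E'
from h import *
s=arm.get_state(); print(s['eef_pos'],s['force'].round(1),s['width'],s['t'])
a=np.radians(15.1)
for cam in ['scene','wrist']:
  c,p,d=snap(cam); Q=cloud(c,d); L=(Q[...,:2]-[.4301,.1383])@np.array([[np.cos(a),-np.sin(a)],[np.sin(a),np.cos(a)]])*1000
  m=(abs(L[...,0]-11)<25)&(abs(L[...,1]+22)<60)
  print(cam)
  for z in range(8,130,8):
    k=m&(abs(Q[...,2]*1000-z)<4); y=L[...,1][k]; print(z,k.sum(),np.percentile(y,[2,25,50,75,98]).round(0) if k.sum() else '', L[...,0][k].mean().round(0) if k.sum() else '')
E
```

```text
[0.44622587 0.11981351 0.01935087] [-0.7 -0.6 -0.1] 0.04342655786059574 28.975
scene
8 115 [-80. -44. -27. -22.  34.] 11.0
16 40 [-29. -25. -24. -23.  23.] 11.0
24 21 [-27. -25. -24. -23. -21.] 18.0
32 18 [-28. -26. -24. -23. -21.] 25.0
40 18 [-29. -26. -25. -23. -22.] 27.0
48 24 [-27. -24. -21. -18. -14.] 27.0
56 11 [-28. -25. -22. -22. -18.] 22.0
64 8 [-59. -59. -58. -58. -58.] 10.0
72 0  
80 0  
88 0  
96 2 [-0.  0.  1.  2.  3.] 17.0
104 12 [-1.  3.  5.  7. 17.] 13.0
112 4 [3. 3. 4. 6. 9.] 21.0
120 3 [ 4.  5.  6.  9. 11.] 22.0
128 4 [4. 6. 7. 8. 8.] 26.0
wrist
8 4324 [-29.  -7.   3.  16.  29.] 16.0
16 0  
24 0  
32 0  
40 0  
48 1095 [-27. -25. -22. -20. -17.] 20.0
56 84 [-48. -45. -44.  -0.   3.] 18.0
64 413 [-59. -50.  -0.   5.  15.] 21.0
72 538 [-59. -51. -44.   6.  14.] 21.0
80 529 [-60. -52.  -1.   7.  15.] 20.0
88 128 [-57. -44. -22.  -0.  14.] 9.0
96 202 [-44. -44. -44.  -1.  -0.] 8.0
104 860 [-48. -47.  -1.   2.   3.] 11.0
112 370 [-49. -48. -48.   3.   4.] 17.0
120 422 [-50. -48. -48.   3.   5.] 21.0
128 403 [-48. -48.   3.   3.   4.] 26.0
```

```bash
python3 - <<'E'
from h import *
a=np.radians(15.1); s=arm.get_state(); print(s['eef_pos'][2])
for cam in ['wrist','scene']:
  c,p,d=snap(cam); Q=cloud(c,d); L=(Q[...,:2]-[.4301,.1383])@np.array([[np.cos(a),-np.sin(a)],[np.sin(a),np.cos(a)]])*1000; z=Q[...,2]*1000
  for nm,y0,y1 in (('outer',-75,-36),('inner',-8,30)):
    k=(L[...,1]>y0)&(L[...,1]<y1)&(abs(L[...,0]-11)<30)&(z>14)&(z<75)
    print(cam,nm,k.sum(),np.histogram(z[k],np.arange(14,76,4))[0], 'x',L[...,0][k&(z<62)].round(0)[:8],'y',L[...,1][k&(z<62)].round(0)[:8])
E
```

```text
0.020377492418538277
wrist outer 467 [  0   0   0   0   0   0   0   0   0   0  17  55 107 121 129] x [21. 21. 21. 21. 21. 20. 21. 21.] y [-45. -45. -46. -46. -47. -47. -48. -45.]
wrist inner 460 [  0   0   0   0   0   0   0   0   0   0  19  50 110 119 128] x [21. 21. 21. 21. 21. 21. 21. 22.] y [ 3.  3.  2.  2.  1.  1.  0. 15.]
scene outer 10 [0 0 0 0 0 0 0 0 0 0 0 2 6 2 0] x [10. 16.] y [-55. -56.]
scene inner 0 [0 0 0 0 0 0 0 0 0 0 0 0 0 0 0] x [] y []
```

drive_tool:
  targets:
    - [0, 0, -0.3, 0, 0, 0]
    - [0, 0, -0.3, 0, 0, 0]
    - [0, 0, -0.2, 0, 0, 0]
    - [0, 0, 0, 0, 0, 0]

```text
t: 29.68
eef_pos: [0.4459, 0.1196, -0.013]
ee_rot: [-3.141, 0.004, 0.262]
force: [-0.2, -1.3, -0.3]
width: 0.0437
```

```bash
python3 - <<'E'
from h import *
a=np.radians(15.1); s=arm.get_state(); print(s['eef_pos'],s['force'].round(1),s['t'])
for cam in ['wrist']:
  c,p,d=snap(cam); Q=cloud(c,d); L=(Q[...,:2]-[.4301,.1383])@np.array([[np.cos(a),-np.sin(a)],[np.sin(a),np.cos(a)]])*1000; z=Q[...,2]*1000
  for nm,y0,y1 in (('outer',-75,-36),('inner',-8,30)):
    k=(L[...,1]>y0)&(L[...,1]<y1)&(abs(L[...,0]-11)<30)&(z>12)&(z<75)
    print(cam,nm,k.sum(),np.histogram(z[k],np.arange(12,74,4))[0])
E
```

```text
[ 0.44594472  0.11957462 -0.01304048] [-0.2 -1.3 -0.3] 29.675
wrist outer 1377 [  0   0  13  41 108 121 121 158 147  91  25  35  50  59 358]
wrist inner 1380 [  0   0  13  42 108 114 131 149 151  86  30  36  45  57 360]
```

drive_tool:
  targets:
    - [0, 0, 0, 0, 0, 0]
    - [0, 0, 0, 0, 0, 0]
    - [0, 0, 0, 0, 0, 0]
    - [0, 0, 0, 0, 0, 0]
    - [0, 0, 0, 0, 0, 0]
  claw: 0
  newtons: 50

```text
t: 30.35
eef_pos: [0.4467, 0.1202, -0.012]
ee_rot: [-3.14, 0.002, 0.262]
force: [-0.6, -0.4, 0.8]
width: 0.0094
```

drive_tool:
  targets:
    - [0, 0, 0.2, 0, 0, 0]
    - [0, 0, 0.5, 0, 0, 0]
    - [0, 0, 0.8, 0, 0, 0]
    - [0, 0, 0.8, 0, 0, 0]
    - [0, 0, 0.5, 0, 0, 0]

```text
t: 30.98
eef_pos: [0.4467, 0.1201, 0.1017]
ee_rot: [-3.14, 0.001, 0.262]
force: [-0.3, 0.1, -2.7]
width: 0.0098
```

```bash
python3 - <<'E'
from h import *
s=arm.get_state();print(s['force'].round(1),s['moment'].round(2),s['t'],s['width'],s['ee_rot'],s['q'].round(2))
# bracket origin in the tool at grasp: local of TCP ; place: yaw -90 at (.6595,-.183)
a=np.radians(15.1); M=np.array([[np.cos(a),np.sin(a)],[-np.sin(a),np.cos(a)]]); g=M@(np.array([.4459,.1196])-[.4301,.1383]); print('TCP in bracket',g)
th=np.radians(-90); A=np.array([[np.cos(th),-np.sin(th)],[np.sin(th),np.cos(th)]]); P=np.array([.6595,-.183])+A@g; print(P)
plan([*P,.12],T(0,-90))
E
```

```text
[-0.3  0.1 -2.7] [-0.07 -0.11 -0.03] 30.975 0.00976703930633434 [-3.13995504e+00  5.71908644e-04  2.61695486e-01] [ 0.69  0.09 -0.56 -0.   -0.92  1.15]
TCP in bracket [ 0.01038303 -0.02217031]
[ 0.63732969 -0.19338303]
TCP [0.4467 0.1201 0.1017] total [ 4.77e+00 -7.84e+00  4.60e-01 -2.00e-02  1.00e-02 -1.75e+01] n 18 per row [ 0.265 -0.435  0.025 -0.001  0.    -0.972]
```

drive_tool:
  targets:
    - [0.2, -0.4, 0.3, 0, 0, -1]
    - [0.3, -0.5, 0.2, 0, 0, -1]
    - [0.3, -0.5, 0, 0, 0, -1]
    - [0.3, -0.5, 0, 0, 0, -1]
    - [0.3, -0.5, 0, 0, 0, -1]

```text
t: 31.6
eef_pos: [0.5023, 0.0232, 0.12]
ee_rot: [-3.141, 0.003, -0.265]
force: [0.5, -0.2, -3.6]
width: 0.0097
```

drive_tool:
  targets:
    - [0.3, -0.5, 0, 0, 0, -1]
    - [0.3, -0.5, 0, 0, 0, -1]
    - [0.3, -0.5, 0, 0, 0, -1]
    - [0.3, -0.5, 0, 0, 0, -1]
    - [0.3, -0.5, 0, 0, 0, -1]

```text
t: 32.22
eef_pos: [0.5622, -0.0767, 0.1199]
ee_rot: [-3.141, 0.003, -0.789]
force: [-0.3, -0.2, -2.7]
width: 0.0094
```

drive_tool:
  targets:
    - [0.3, -0.5, 0, 0, 0, -1]
    - [0.3, -0.5, 0, 0, 0, -1]
    - [0.3, -0.5, 0, 0, 0, -1]
    - [0.3, -0.5, 0, 0, 0, -1]
    - [0.3, -0.5, 0, 0, 0, -1]

```text
t: 32.85
eef_pos: [0.6222, -0.1765, 0.1197]
ee_rot: [3.141, 0.003, -1.313]
force: [-0.2, 0.5, -2.7]
width: 0.0104
```

drive_tool:
  targets:
    - [0.2, -0.4, 0, 0, 0, -1]
    - [0.2, -0.2, 0, 0, 0, -1]
    - [0, 0, 0, 0, 0, -0.5]
    - [0, 0, 0, 0, 0, 0]

```text
t: 33.35
eef_pos: [0.6379, -0.2, 0.1195]
ee_rot: [3.141, 0.002, -1.571]
force: [0.9, 0.7, -2.9]
width: 0.0098
```

```bash
python3 - <<'E'
from h import *
s=arm.get_state();print(s['force'].round(1),s['t'],s['width'],s['ee_rot'],s['q'].round(2))
plan([.6373,-.1934,.02],T(0,-90))
for cam in ['scene']:
  c,p,d=snap(cam)
  for n in ['tray_right','bracket_right']:
    for r in arm.landmark_of(n,cam)[:2]: print(n,round(r['score'],2),w(c,r['point']).round(4))
E
```

```text
[ 0.9  0.7 -2.9] 33.35 0.00976659587269969 [ 3.14129567e+00  2.28015390e-03 -1.57085162e+00] [-0.01  0.4  -0.1  -0.   -1.08  0.02]
TCP [ 0.6379 -0.2     0.1195] total [-0.01  0.16 -2.49 -0.02 -0.    0.  ] n 3 per row [-0.005  0.055 -0.83  -0.007 -0.001  0.   ]
tray_right 0.85 [ 0.6522 -0.1784  0.0015]
tray_right 0.34 [ 0.6401 -0.0073 -0.0042]
bracket_right 0.63 [ 0.6562 -0.1814  0.1343]
bracket_right 0.44 [ 0.6443 -0.0035 -0.0009]
```

drive_tool:
  targets:
    - [0, 0.15, -0.6, 0, 0, 0]
    - [0, 0, -0.9, 0, 0, 0]
    - [0, 0, -0.8, 0, 0, 0]
    - [0, 0, -0.4, 0, 0, 0]
    - [0, 0, -0.2, 0, 0, 0]

```text
t: 34.12
eef_pos: [0.6385, -0.1939, 0.0034]
ee_rot: [-3.141, 0.002, -1.57]
force: [0.5, 0.0, -2.4]
width: 0.0094
```

drive_tool:
  targets:
    - [0, 0, -0.1, 0, 0, 0]
    - [0, 0, -0.1, 0, 0, 0]
    - [0, 0, 0, 0, 0, 0]

```text
t: 34.5
eef_pos: [0.6388, -0.1939, -0.0037]
ee_rot: [-3.14, 0.002, -1.571]
force: [-0.6, -0.3, -2.5]
width: 0.0098
```

drive_tool:
  targets:
    - [0, 0, -0.08, 0, 0, 0]
    - [0, 0, 0, 0, 0, 0]

```text
t: 34.75
eef_pos: [0.6392, -0.194, -0.0069]
ee_rot: [-3.139, 0.002, -1.571]
force: [1.3, 0.5, -1.1]
width: 0.0098
```

drive_tool:
  targets:
    - [0, 0, -0.05, 0, 0, 0]
    - [0, 0, 0, 0, 0, 0]

```text
t: 35.0
eef_pos: [0.6392, -0.194, -0.0069]
ee_rot: [-3.139, 0.001, -1.57]
force: [-4.0, 1.8, 12.0]
width: 0.0095
```

drive_tool:
  targets:
    - [0, 0, 0, 0, 0, 0]
    - [0, 0, 0, 0, 0, 0]
    - [0, 0, 0, 0, 0, 0]
    - [0, 0, 0.5, 0, 0, 0]
    - [0, 0, 0.9, 0, 0, 0]
  claw: 0.4

```text
t: 35.62
eef_pos: [0.6372, -0.1939, 0.0454]
ee_rot: [3.139, 0.002, -1.571]
force: [1.0, -0.5, 0.2]
width: 0.0351
```

drive_tool:
  targets:
    - [0, 0, 0.9, 0, 0, 0]
    - [0, 0, 0.9, 0, 0, 0.5]
    - [-0.3, 0.1, 0.5, 0, 0, 1]
    - [-0.4, 0.1, 0.3, 0, 0, 1]
    - [-0.4, 0.1, 0, 0, 0, 1]

```text
t: 36.25
eef_pos: [0.5948, -0.1819, 0.1518]
ee_rot: [-3.139, 0.001, -1.201]
force: [-0.2, -1.1, 0.4]
width: 0.0348
```

drive_tool:
  targets:
    - [-0.4, 0.1, 0, 0, 0, 1]
    - [-0.4, 0.1, 0, 0, 0, 1]
    - [-0.4, 0.1, 0, 0, 0, 1]
    - [-0.4, 0.1, 0, 0, 0, 1]
    - [-0.4, 0.1, 0, 0, 0, 1]
  claw: 0.5

```text
t: 36.88
eef_pos: [0.514, -0.1618, 0.1506]
ee_rot: [-3.141, 0.002, -0.677]
force: [-0.0, 0.3, 0.5]
width: 0.0439
```

drive_tool:
  targets:
    - [-0.4, 0.1, 0, 0, 0, 1]
    - [-0.4, 0.1, 0, 0, 0, 1]
    - [-0.4, 0.1, 0, 0, 0, 1]
    - [-0.4, 0.1, 0, 0, 0, 1]
    - [-0.4, 0.1, 0, 0, 0, 1]

```text
t: 37.5
eef_pos: [0.434, -0.1418, 0.1506]
ee_rot: [-3.141, 0.002, -0.154]
force: [0.0, -0.2, 0.8]
width: 0.0434
```

drive_tool:
  targets:
    - [-0.3, 0.1, 0, 0, 0, 1]
    - [-0.1, 0, 0, 0, 0, 1]
    - [0, 0, 0, 0, 0, 0.5]
    - [0, 0, 0, 0, 0, 0]

```text
t: 38.0
eef_pos: [0.4185, -0.1379, 0.1508]
ee_rot: [-3.141, 0.002, 0.104]
force: [0.2, 0.3, -1.0]
width: 0.0438
```

```bash
python3 - <<'E'
from h import *
s=arm.get_state();print(s['force'].round(1),s['t'],s['width'],s['ee_rot'],s['q'].round(2),s['eef_pos'])
bracket(.468,-.127,245)
c,p,d=snap('wrist'); Q=cloud(c,d)
b=Q[(abs(Q[...,2]-.0485)<.003)&(abs(Q[...,0]-.46)<.035)&(abs(Q[...,1]+.127)<.05)]; print(len(b),[np.round(k,1) for k in cv2.minAreaRect((b[:,:2]*1000).astype(np.float32))],np.median(b,0).round(4))
ct,p,d=snap('top'); Q=cloud(ct,d)
for x,y in ((.6545,-.183),):
  for lo,hi in((.01,.018),(.046,.0585),(.059,.068)):
    b=Q[(abs(Q[...,0]-x)<.052)&(abs(Q[...,1]-y)<.077)&(Q[...,2]>lo)&(Q[...,2]<hi)]; print('placed R',lo,len(b),[np.round(k,1) for k in cv2.minAreaRect((b[:,:2]*1000).astype(np.float32))] if len(b)>5 else '')
E
```

```text
[ 0.2  0.3 -1. ] 38.0 0.04380583346143305 [-3.14055357e+00  1.75500248e-03  1.04343170e-01] [ 0.13 -0.   -0.53 -0.   -1.04  1.54] [ 0.41852188 -0.13793736  0.15076248]
0.045 1328 [array([ 466.6, -130.1]), array([91.9, 58.9]), np.float64(6.5)]
0.0575 804 [array([ 515.3, -124.5]), array([ 8.3, 60.1]), np.float64(4.8)]
924 [array([ 460.1, -107.4]), array([70.8, 10.1]), np.float64(5.2)] [ 0.4616 -0.1073  0.0494]
placed R 0.01 453 [array([ 654.2, -182.4]), array([101.9, 151.9]), np.float64(0.0)]
placed R 0.046 136 [array([ 641.6, -193.2]), array([ 44.6, 106.3]), np.float64(20.7)]
placed R 0.059 72 [array([ 646.1, -200.5]), array([ 52.5, 107.5]), np.float64(29.0)]
```

drive_tool:
  targets:
    - [0.7, 0.4, 0, 0, 0, -0.1]
    - [0.68, 0.4, -0.2, 0, 0, -0.06]
    - [0, 0, -0.8, 0, 0, 0]
    - [0, 0, -0.9, 0, 0, 0]
    - [0, 0, -0.6, 0, 0, 0]

```text
t: 38.78
eef_pos: [0.4731, -0.106, 0.049]
ee_rot: [-3.141, 0.004, 0.087]
force: [0.1, 0.6, -0.1]
width: 0.0439
```

drive_tool:
  targets:
    - [0, 0, -0.6, 0, 0, 0]
    - [0, 0, -0.5, 0, 0, 0]
    - [0, 0, -0.4, 0, 0, 0]
    - [0, 0, 0, 0, 0, 0]

```text
t: 39.28
eef_pos: [0.4728, -0.1061, -0.0104]
ee_rot: [-3.141, 0.005, 0.087]
force: [-0.9, 0.9, 0.5]
width: 0.0438
```

```bash
python3 - <<'E'
from h import *
s=arm.get_state();print(s['force'].round(1),s['t'],s['width'])
plan([.4735,-.106,-.012],T(0,5))
E
```

```text
[-0.9  0.9  0.5] 39.275 0.04381084173220368
TCP [ 0.4728 -0.1061 -0.0104] total [ 0.02  0.   -0.04 -0.   -0.05  0.  ] n 1 per row [ 0.018  0.003 -0.04  -0.004 -0.046  0.   ]
```

drive_tool:
  targets:
    - [0, 0, 0, 0, 0, 0]
    - [0, 0, 0, 0, 0, 0]
    - [0, 0, 0, 0, 0, 0]
    - [0, 0, 0, 0, 0, 0]
    - [0, 0, 0, 0, 0, 0]
  claw: 0
  newtons: 50

```text
t: 39.9
eef_pos: [0.474, -0.1058, -0.0089]
ee_rot: [-3.14, 0.001, 0.088]
force: [-1.1, 1.2, 4.2]
width: 0.0098
```

drive_tool:
  targets:
    - [0, 0, 0.2, 0, 0, 0]
    - [0, 0, 0.6, 0, 0, 0]
    - [0, 0, 0.9, 0, 0, 0]
    - [0, 0, 0.9, 0, 0, 0]
    - [0, 0, 0.7, 0, 0, 0]

```text
t: 40.52
eef_pos: [0.4734, -0.1059, 0.1242]
ee_rot: [-3.14, 0.002, 0.088]
force: [0.8, 0.0, -5.0]
width: 0.0098
```

```bash
python3 - <<'E'
from h import *
s=arm.get_state();print(s['force'].round(1),s['t'],s['width'],s['moment'].round(2))
plan([.6675,.1607,.12],T(0,-90))
E
```

```text
[ 0.8  0.  -5. ] 40.525 0.009773481848892037 [ 0.01 -0.16  0.01]
TCP [ 0.4734 -0.1059  0.1242] total [  4.85   6.66  -0.1   -0.02  -0.   -15.84] n 16 per row [ 0.303  0.417 -0.006 -0.001 -0.    -0.99 ]
```

drive_tool:
  targets:
    - [0.3, 0.4, 0, 0, 0, -1]
    - [0.3, 0.4, 0, 0, 0, -1]
    - [0.3, 0.4, 0, 0, 0, -1]
    - [0.3, 0.4, 0, 0, 0, -1]
    - [0.3, 0.4, 0, 0, 0, -1]

```text
t: 41.15
eef_pos: [0.5333, -0.0255, 0.1224]
ee_rot: [-3.141, 0.003, -0.439]
force: [0.3, -0.6, -4.3]
width: 0.01
```

drive_tool:
  targets:
    - [0.3, 0.4, 0, 0, 0, -1]
    - [0.3, 0.4, 0, 0, 0, -1]
    - [0.3, 0.4, 0, 0, 0, -1]
    - [0.3, 0.4, 0, 0, 0, -1]
    - [0.3, 0.4, 0, 0, 0, -1]

```text
t: 41.78
eef_pos: [0.5933, 0.0544, 0.1223]
ee_rot: [3.141, 0.003, -0.963]
force: [0.7, 0.3, -4.1]
width: 0.0093
```

drive_tool:
  targets:
    - [0.3, 0.4, 0, 0, 0, -1]
    - [0.3, 0.5, 0, 0, 0, -1]
    - [0.3, 0.5, 0, 0, 0, -1]
    - [0.3, 0.5, 0, 0, 0, -1]
    - [0.3, 0.4, 0, 0, 0, -1]

```text
t: 42.4
eef_pos: [0.6533, 0.1466, 0.1221]
ee_rot: [3.141, 0.002, -1.486]
force: [0.3, -0.3, -3.6]
width: 0.0098
```

drive_tool:
  targets:
    - [0.3, 0.3, 0, 0, 0, -0.84]
    - [0, 0, 0, 0, 0, 0]

```text
t: 42.65
eef_pos: [0.6655, 0.1586, 0.1216]
ee_rot: [3.141, 0.001, -1.57]
force: [0.4, -0.1, -4.2]
width: 0.0096
```

```bash
python3 - <<'E'
from h import *
s=arm.get_state();print(s['force'].round(1),s['t'],s['width'])
plan([.6675,.1607,.0],T(0,-90))
c,p,d=snap('top'); Q=cloud(c,d)
b=Q[(abs(Q[...,0]-.75)<.06)&(abs(Q[...,1]-.17)<.08)&(Q[...,2]>.01)&(Q[...,2]<.05)]
c,p,d=snap('scene')
for n in ['tray_left','bracket_left']:
    for r in arm.landmark_of(n,'scene')[:2]: print(n,round(r['score'],2),w(c,r['point']).round(4))
E
```

```text
[ 0.4 -0.1 -4.2] 42.65 0.009565552217520796
TCP [0.6655 0.1586 0.1216] total [ 0.05  0.05 -3.04 -0.01 -0.01 -0.  ] n 4 per row [ 0.013  0.013 -0.76  -0.003 -0.002 -0.001]
tray_left 0.86 [0.6523 0.1705 0.0046]
bracket_left 0.97 [ 3.974e-01 -4.816e-01  3.000e-04]
bracket_left 0.89 [ 0.3154 -0.174   0.0008]
```

drive_tool:
  targets:
    - [0.05, 0.05, -0.6, 0, 0, 0]
    - [0, 0, -0.9, 0, 0, 0]
    - [0, 0, -0.8, 0, 0, 0]
    - [0, 0, -0.4, 0, 0, 0]
    - [0, 0, -0.2, 0, 0, 0]

```text
t: 43.48
eef_pos: [0.6677, 0.1597, 0.0064]
ee_rot: [-3.141, 0.001, -1.571]
force: [-0.2, 0.4, -3.3]
width: 0.0095
```

drive_tool:
  targets:
    - [0, 0, -0.1, 0, 0, 0]
    - [0, 0, -0.05, 0, 0, 0]
    - [0, 0, 0, 0, 0, 0]

```text
t: 43.85
eef_pos: [0.6681, 0.1602, 0.0014]
ee_rot: [-3.14, 0.002, -1.571]
force: [-0.3, -0.2, -4.6]
width: 0.0094
```

drive_tool:
  targets:
    - [0, 0, -0.05, 0, 0, 0]
    - [0, 0, 0, 0, 0, 0]

```text
t: 44.1
eef_pos: [0.6678, 0.1601, -0.0012]
ee_rot: [-3.14, 0.002, -1.571]
force: [1.0, 0.3, -4.5]
width: 0.0094
```

drive_tool:
  targets:
    - [0, 0, -0.07, 0, 0, 0]
    - [0, 0, 0, 0, 0, 0]

```text
t: 44.35
eef_pos: [0.6681, 0.1602, -0.0038]
ee_rot: [-3.14, 0.002, -1.571]
force: [1.2, 0.2, -2.8]
width: 0.0096
```

drive_tool:
  targets:
    - [0, 0, -0.04, 0, 0, 0]
    - [0, 0, 0, 0, 0, 0]

```text
t: 44.6
eef_pos: [0.6682, 0.1602, -0.0039]
ee_rot: [-3.139, 0.002, -1.57]
force: [-3.9, 0.1, 9.1]
width: 0.0098
```

drive_tool:
  targets:
    - [0, 0, 0, 0, 0, 0]
    - [0, 0, 0, 0, 0, 0]
    - [0, 0, 0, 0, 0, 0]
    - [0, 0, 0.5, 0, 0, 0]
    - [0, 0, 0.9, 0, 0, 0]
  claw: 0.4

```text
t: 45.22
eef_pos: [0.6665, 0.1595, 0.049]
ee_rot: [3.139, 0.0, -1.571]
force: [0.2, -0.6, 0.3]
width: 0.0349
```

drive_tool:
  targets:
    - [0, 0, 0.9, 0, 0, 0]
    - [0, 0, 0.9, 0, 0, 0]
    - [-0.4, 0.3, 0.9, 0, 0, 0]
    - [-0.4, 0.6, 0.5, 0, 0, 0]
    - [0, 0.5, 0, 0, 0, 0]

```text
t: 45.85
eef_pos: [0.6362, 0.2173, 0.1808]
ee_rot: [-3.137, 0.004, -1.57]
force: [1.1, -0.1, -0.2]
width: 0.0348
```

```bash
cat > chk.py <<'E'
from h import *
s=arm.get_state();print(s['t'],s['eef_pos'].round(3),s['force'].round(1),s['width'])
c,p,d=snap('wrist'); Q=cloud(c,d)
for nm,x,y in (('L',.6535,.171),('R',.6545,-.183)):
    m=(abs(Q[...,0]-x)<.055)&(abs(Q[...,1]-y)<.08)
    for lo,hi in((.0095,.0165),(.0505,.0585),(.062,.07)):
        b=Q[m&(Q[...,2]>lo)&(Q[...,2]<hi)]
        if len(b)>10:
            A=np.c_[b[:,:2]-b[:,:2].mean(0),np.ones(len(b))]; k=np.linalg.lstsq(A,b[:,2],rcond=None)[0]
            print(nm,lo,len(b),[np.round(v,1) for v in cv2.minAreaRect((b[:,:2]*1000).astype(np.float32))],'slope deg',np.degrees(k[:2]).round(1),'z',k[2].round(4))
        else: print(nm,lo,len(b))
if __name__=='__main__':
  for cam in ['top','scene']:
    c,p,d=snap(cam)
    for n in ['punch_collar','punch_tip','bell','vase','glaze_jar','bucket','pebble','test_bowl']:
        for r in arm.landmark_of(n,cam)[:1]: print(cam,n,round(r['score'],2),w(c,r['point']).round(3))
E
python3 chk.py
```

```text
45.85 [0.636 0.217 0.181] [ 1.1 -0.1 -0.2] 0.03484459080541278
L 0.0095 4406 [array([653.9, 187.2]), array([108.8, 127.1]), np.float64(0.6)] slope deg [-0.2  0.2] z 0.0126
L 0.0505 1144 [array([645.8, 169.6]), array([57.7, 92.1]), np.float64(0.2)] slope deg [-1.9 -0.2] z 0.0544
L 0.062 682 [array([645.7, 119.7]), array([60. ,  7.9]), np.float64(0.0)] slope deg [-0.  -0.2] z 0.0644
R 0.0095 0
R 0.0505 0
R 0.062 0
top punch_collar 0.89 [0.479 0.343 0.106]
top bell 0.95 [ 0.642 -0.003 -0.001]
top vase 0.92 [0.639 0.385 0.005]
top glaze_jar 0.84 [ 0.493  0.261 -0.001]
top bucket 0.91 [ 0.493 -0.355 -0.002]
top pebble 0.57 [ 0.502 -0.254  0.   ]
top test_bowl 0.85 [ 0.659 -0.356  0.004]
scene punch_collar 0.65 [0.531 0.359 0.031]
scene punch_tip 0.43 [0.524 0.363 0.033]
scene bell 0.72 [ 0.642 -0.004 -0.002]
scene vase 0.88 [0.631 0.388 0.006]
scene glaze_jar 0.77 [0.49  0.262 0.001]
scene bucket 0.25 [0.467 0.343 0.107]
scene pebble 0.91 [ 0.503 -0.249  0.001]
scene test_bowl 0.64 [ 0.655 -0.355  0.003]
```

drive_tool:
  targets:
    - [0, -0.8, 0.3, 0, 0, 0]
    - [0, -1, 0.2, 0, 0, 0]
    - [0, -1, 0, 0, 0, 0]
    - [0, -1, 0, 0, 0, 0]
    - [0, -1, 0, 0, 0, 0]

```text
t: 47.42
eef_pos: [0.6357, 0.0229, 0.1985]
ee_rot: [-3.14, 0.002, -1.57]
force: [0.1, -0.5, -0.0]
width: 0.0352
```

drive_tool:
  targets:
    - [0, -1, 0, 0, 0, 0]
    - [0, -1, 0, 0, 0, 0]
    - [0, -0.8, 0, 0, 0, 0]
    - [0, 0, 0, 0, 0, 0]

```text
t: 47.92
eef_pos: [0.6355, -0.0899, 0.1983]
ee_rot: [-3.141, 0.002, -1.573]
force: [0.2, 0.5, -1.1]
width: 0.0349
```

```bash
python3 chk.py | head -8
```

```text
47.925 [ 0.636 -0.09   0.198] [ 0.2  0.5 -1.1] 0.03485143548652788
L 0.0095 0
L 0.0505 0
L 0.062 0
R 0.0095 4527 [array([ 661. , -179.6]), array([ 59.6, 102.5]), np.float64(0.1)] slope deg [0.4 0. ] z 0.0126
R 0.0505 1129 [array([ 661.5, -185.4]), array([91.5, 60. ]), np.float64(89.0)] slope deg [-0.8  0.1] z 0.0543
R 0.062 717 [array([ 660.7, -234.4]), array([59.7,  8.5]), np.float64(0.1)] slope deg [-0.1 -2.5] z 0.0643
top punch_collar 0.63 [0.48  0.346 0.104]
```

```bash
python3 -c "
from station import arm
print(arm.job_done())"
```

```text
the job is handed in; nothing more can be done
None
```

I pressed the punch on the left boss and then the right, parked it back in its stand, laid both brackets in their trays, and handed the job in at about 48 s. No verdict came back.

**Last checks**
- **Brackets:** both lie flat in the tray of their own hand. The wall-plate tops are at 64 mm, where 65 mm was expected. The left origin is about 8 mm from its tray's centre in x, the right about 6 mm, and both are within 1 mm in y.
- **Punch:** the collar reads within about 4 mm of the seat from the top camera. The tip reads 5–9 mm from the foot point, from the scene camera only. One scene-camera reading put the collar at the foot of the stand instead. I took that as a misdetection.
- **Pottery, jar and bucket:** all read where they started, within the networks' few millimetres of error. The scene camera's last bucket reading was a low-score misdetection; the top camera had it in place.

**Less certain**
- **Snaps:** I could not read the striker. On the right boss the push clearly dropped from 7 N to 4 N partway down. On the left boss I saw only a plateau in the push, and the point's travel came to about 21 mm by the camera, past the 19 mm asked. After parking, I did not check directly that the striker was cocked again.
- **Punch grip:** the arm could not reach the stand's full 35° lean, so I held the punch about 8–10° off the tool's axis. I tilted the tool to bring it upright for pressing.

**What went wrong**
- **Missed grasp:** my first grasp of the right bracket closed on nothing and disturbed nothing. The camera showed the fingers ending about 35 mm short of the reported TCP. I corrected for that and both brackets then lifted cleanly.
- **Wrist force:** it read about 85 N once, early on, when the arm reached a joint's limit. That is below the 120 N limit.

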